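# Swap the thread spool behind the cones

## Robot

A 6-joint arm with a two-finger parallel gripper is mounted at the origin on the work surface; the furniture and walls round the work are solid. World frame = base frame: x ahead of the robot, y to its left, z up, the work surface at z = 0. Lengths are in m, angles in rad, forces in N, time in s.
With the tool pointing down it reaches from about 0.3 to 0.825 m from the base axis. Payload 5.4 kg.
Tool frame: the origin (TCP) lies on the centre line of the jaws, within the pads' length; the fingertips stand 22 mm ahead of it and the grasp point (between the pads) lies 3 mm ahead of it (manip.tcp_to_tips is the distance from the TCP to the fingertips, in m); z points along the fingers, y is the line along which they close (so a half turn about z gives the same grasp; the last joint's range is limited). The gripper opens to 92 mm and grips with 3 to 60 N. Pads are 20 mm wide; open, the fingers measure 128 mm over their backs; the gripper's body (75 mm by 189 mm) begins 69 mm behind the grasp point.
Start: joints at [-1.411, 0.158, 1.597, -0, 1.386, -0.21], TCP at [0.208, -0.536, 0.213] pointing down, gripper open.
Joint ranges: [-2.91, 2.91], [-0.94, 2.29], [0.18, 2.7], [-1.29, 4.43], [0.17, 2.64], [-3, 3]. Speed limits (rad/s): [2.57, 2.57, 3.14, 3.14, 3.14, 3.14].

## Interface

Orientations are given as a rotation vector (axis times angle).
In Python, from station import manip, snapshot, job gives the robot as it stands.
- The arm moves only by the shell command python3 -m handwheel 'ROWS' [OPENING]. ROWS is JSON, a list of rows, each an object with "delta_pos": the shift along the tool's x, y, z in mm, a list of three; "angular": the turn, a rotation vector about the tool's x, y, z in rad, a list of three. In form: [{"delta_pos": [dx, dy, dz], "angular": [ax, ay, az]}, ...]. A call has 1 to 20 rows; each row is the pose to reach, as a shift and turn from the pose commanded when the call began, along the tool's axes at that moment; what a row does not reach only later rows make up. A row lasts 1/10 s, in which the tool goes at most 50 mm and 8.59 degrees, less where a joint would pass 70% of its speed; a pose out of reach is approached as far as the arm can. A call with a gripper value outside its range is refused whole. OPENING is the finger opening in mm, from 0 to 91.9, set as the call begins (- or left out, the last holds). The fingers move at their own pace and stop on an object; the grip force is fixed at half the most. Time passes only in rows, so rows that repeat a pose let the fingers close. It gives the time, the measured TCP pose, the force, the opening and the grip force at its end, in the units of the state.
- manip.get_state(): the state, without advancing time (a new reading comes with each control period).
- snapshot(name): name is "scene" or "top" or "wrist"; returns a dict with "img" (400x640x3 uint8, blue, green, red), "intrinsics" (3x3 intrinsics, pixels), "camera_from_world" (4x4, takes a point from world to camera coordinates); the wrist camera has in their place "T_tool_cam" (4x4, takes a point from camera to tool coordinates, whose origin is the TCP and whose axes are the flange's). Camera axes: x right, y down, z forward; pixel columns grow to the right and rows downward; lengths in m; the calibration is good to about 2 mm. A picture is of the moment at which its call begins: read the wrist's pose just before it. There is no depth.
- job.job_done(): hands the job in; it is judged then, once.
The state is a dict: "time_s": time; "qpos": joint angles; "qd": joint speeds; "tau": joint torques, N m; "position": TCP position; "eef_rot": TCP orientation; "contact_force": force on the tool from outside, world axes, zero at the start; "ft_torque": the same for the moment, N m; "opening": opening from 0.0 (shut) to 1.0 (fully open); "gripper_force": force on a finger pad.
Only numpy, scipy, OpenCV 4.12 (cv2) and the standard library are available. Lean on these libraries where they do the work, as an engineer would, in place of code of your own. Each camera call takes 0.05 s, during which the arm holds its last target. There are 200 camera calls.

## Task

The white thread spool is wanted for the next job, but two tall thread cones stand in front of it on the wooden board. First stand both cones on the green mat, then bring the white spool to the middle of the blue pad and put the black spool away in the white one's place at the back of the board, and finally put each cone back exactly where it stood. Set everything down upright, knock nothing over, and leave the steel nipper and the eraser where they are.

Things in the scene. Friction and masses are not known exactly. Their poses are not given: they have to be found in the camera images.
- cone_blue: Light blue tapered cone of thread with a narrow white top, 104 mm across near its base, 162 mm high, 0.2 kg. It stands upright; origin at the middle of its underside, z up. The thread tapers evenly from 104 mm across at 10 mm height to 50 mm across 18 mm below the top; above it a white tip, 25 mm across and 12 mm high. Solid; it can be gripped round the thread just below the tip.
- cone_brown: Dark brown tapered cone of thread with a narrow white top, 104 mm across near its base, 182 mm high, 0.2 kg; origin at the middle of its underside, z up. The thread tapers evenly from 104 mm across at 10 mm height to 50 mm across 18 mm below the top; the white tip is 25 mm across and 12 mm high, as on the blue cone.
- spool_white: Spool of white thread with white flanges, 36 mm in diameter, 58 mm high, 45 g, standing upright at the back of the wooden board, behind the gap between the cones; origin at the middle of its underside, z up.
- spool_black: Spool of black thread with white flanges, 37 mm in diameter, 60 mm high, 45 g, standing upright on a round grey coaster (66 mm across, 3 mm thick, fixed); origin at the middle of its underside, z up.
- thread_board: Fixed wooden board, 8 mm thick: three joined round seats with cork inlays, no rims or pegs. Origin on the bench under its middle, x from the cones' side to the back, z up. Cone seats (114 mm discs) centred at x -45 mm, y +60 and -60 mm; spool seat (60 mm disc) at x +45 mm, y 0. Which cone is on which side varies; each stands centred on its seat at the start.
- back_seat (a point): Middle of the top face of the spool seat at the back of the wooden board (8 mm above the bench), where the white spool stands at the start and the black one has to go.
- side_mat: Fixed flat green mat, 180 mm (x) by 260 mm (y), 3 mm thick, free at the start, on the other side of the bench from the wooden board; room for both cones side by side along its y. Origin at the middle of its underside, z up.
- job_pad: Fixed round blue pad, 66 mm in diameter, 3 mm thick, empty at the start; origin at the middle of its underside, z up.
- nipper: Small grey sprung-steel thread nipper, 24 x 72 x 8 mm, lying flat near the work, 72 mm along its y; a bystander. Origin at the middle of its underside.
- eraser: Pink eraser, 19 x 40 x 11 mm, lying near the work; a bystander. Origin at the middle of its underside.
There are look-alikes about, which are no part of the job. Leave any pink look-alike of the spool_black alone.

How it is judged:
By the outcome, as a careful person would: the job done as asked, in the order asked, and still so for the second after the job is handed in, with the robot touching nothing.
It also fails if it takes over 138 s, if anything falls off the work surface, if the arm or the gripper's body presses on something with over 40 N, if the wrist force passes 120 N, or if a joint passes its speed limit or range.

## Working session

There is one attempt and no reset: what is moved stays moved. The work goes in short steps, Python scripts to look and compute and a shell command to move; the robot and the scene stay as the last step left them, time stands still between calls to the robot, and variables do not carry over. Pictures are saved under pics/ and viewed, at most 14 in all, crops included, and the job is handed in when it is done.

```bash
mkdir -p pics; ls; python3 - <<'E'
from station import manip,snapshot,job
import cv2,numpy as np
s=manip.get_state();print({k:np.round(v,3).tolist() for k,v in s.items()},manip.tcp_to_tips)
for n in("scene","top"):
    d=snapshot(n);cv2.imwrite(f"pics/{n}0.png",d["img"]);print(n,np.round(d["intrinsics"],1).tolist(),np.round(d["camera_from_world"],3).tolist())
    np.savez(f"pics/{n}.npz",K=d["intrinsics"],T=d["camera_from_world"])
E
```

```text
pics
{'time_s': 0.0, 'qpos': [-1.411, 0.159, 1.598, -0.0, 1.386, -0.21], 'qd': [-0.0, -0.0, 0.001, -0.0, 0.0, 0.001], 'tau': [0.0, -38.558, -32.21, 0.07, 0.038, -0.0], 'position': [0.208, -0.536, 0.212], 'eef_rot': [-3.086, -0.577, -0.0], 'contact_force': [0.446, -0.046, 0.455], 'ft_torque': [0.024, 0.052, 0.029], 'gripper_force': 0.0, 'opening': 0.995} 0.022
scene [[424.8, 0.0, 314.4], [0.0, 424.8, 203.8], [0.0, 0.0, 1.0]] [[-0.674, -0.739, -0.003, 0.297], [-0.394, 0.363, -0.844, 0.212], [0.625, -0.567, -0.536, 0.99], [0.0, 0.0, 0.0, 1.0]]
top [[416.3, 0.0, 315.4], [0.0, 416.3, 199.5], [0.0, 0.0, 1.0]] [[-0.001, -1.0, 0.025, -0.018], [-0.997, -0.001, -0.072, 0.437], [0.072, -0.025, -0.997, 1.021], [0.0, 0.0, 0.0, 1.0]]
```

View pics/top0.png

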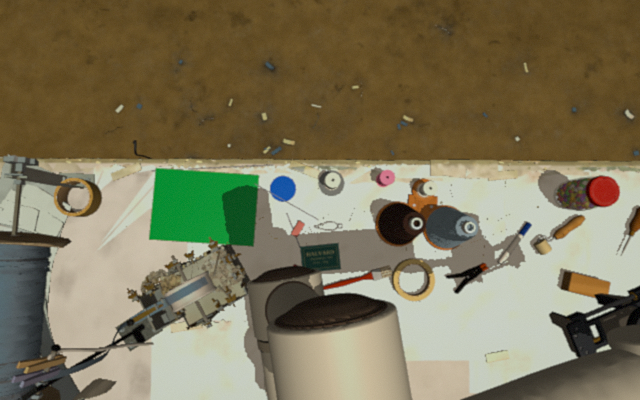

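View pics/scene0.png

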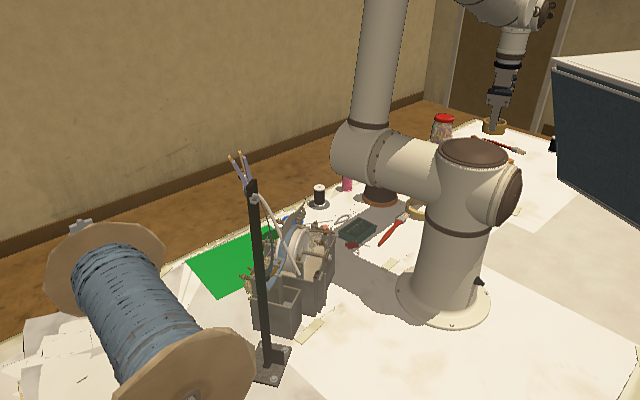

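The top view shows the brown cone at about (400,223), blue cone (450,228), white spool (427,187), pink look-alike (386,177), black spool (331,180), blue pad (283,188) and green mat (205,207). In the scene view the arm hides the cones. Next I measure.

```bash
cat > h.py <<'E'
import numpy as np,cv2
def ray(n,u,v,z):
    d=np.load(f"pics/{n}.npz");T=d["T"];R=T[:3,:3];c=-R.T@T[:3,3]
    r=R.T@np.linalg.inv(d["K"])@np.array([u,v,1.]);return np.round(c+r*(z-c[2])/r[2],4)
def proj(n,p):
    d=np.load(f"pics/{n}.npz");q=d["T"][:3,:3]@p+d["T"][:3,3];q=d["K"]@q;return np.round(q[:2]/q[2],1)
E
python3 - <<'E'
from h import *
im=cv2.imread("pics/top0.png")
cv2.imwrite("pics/crop1.png",cv2.resize(im[155:255,265:495],None,fx=3.45,fy=3.45,interpolation=cv2.INTER_CUBIC))
hsv=cv2.cvtColor(im,cv2.COLOR_BGR2HSV)
def blobs(lo,hi,z,roi,name):
    m=cv2.inRange(hsv,lo,hi);k=np.zeros_like(m);x0,y0,x1,y1=roi;k[y0:y1,x0:x1]=m[y0:y1,x0:x1]
    n,_,st,c=cv2.connectedComponentsWithStats(k)
    for i in range(1,n):
        if st[i,4]>12: print(name,c[i].round(1),st[i].tolist(),ray("top",*c[i],z))
blobs((105,150,60),(125,255,255),.003,(265,160,310,210),"pad")
blobs((50,120,40),(75,255,255),.003,(130,150,280,260),"mat")
blobs((0,0,185),(180,45,255),.18,(405,212,430,236),"browntip")
blobs((0,0,150),(180,60,255),.165,(455,212,485,240),"bluetip")
blobs((0,0,0),(180,90,70),.17,(370,195,430,250),"brown")
blobs((0,0,185),(180,40,255),.066,(415,175,438,195),"white")
blobs((0,0,185),(180,40,255),.063,(318,168,343,193),"black")
for x,y in((152,168),(259,175),(254,246),(149,239)):print(ray("top",x,y,.003))
E
```

```text
pad [282.7 187.9] [271, 177, 24, 24, 440] [0.4675 0.0637 0.003 ]
mat [203.7 206.7] [150, 169, 108, 77, 7240] [0.4199 0.2607 0.003 ]
browntip [415.9 223.5] [412, 218, 10, 11, 28] [ 0.375  -0.2253  0.18  ]
bluetip [480.5 221. ] [467, 212, 18, 27, 157] [ 0.3805 -0.369   0.165 ]
bluetip [470.1 227.1] [465, 221, 11, 13, 74] [ 0.3675 -0.346   0.165 ]
brown [409.8 222.4] [408, 217, 6, 13, 19] [ 0.3775 -0.2151  0.17  ]
brown [427.8 226.2] [425, 216, 5, 21, 61] [ 0.3693 -0.2534  0.17  ]
white [425.3 176.2] [415, 175, 23, 4, 63] [ 0.4898 -0.2808  0.066 ]
white [431.3 187.3] [424, 180, 14, 15, 170] [ 0.463  -0.2946  0.066 ]
black [332.5 179.7] [326, 173, 14, 14, 152] [ 0.4813 -0.0581  0.063 ]
[0.5172 0.3915 0.003 ]
[0.5001 0.1235 0.003 ]
[0.3219 0.1344 0.003 ]
[0.3397 0.3941 0.003 ]
```

View pics/crop1.png

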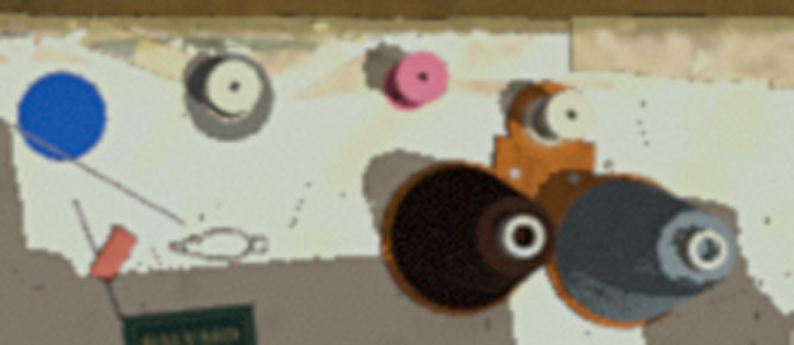

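The crop shows the brown tip at (416.6,223.4) in the full image, the blue tip at (469.6,227.5), the white spool's top at (429.9,188), the black top at (333.1,179.9), and the eraser and nipper left of the cones at about (298,228) and (330,226). I check these against the board's geometry.

```bash
python3 - <<'E'
from h import *
b=ray("top",416.6,223.4,.190);u=ray("top",469.6,227.5,.170);w=ray("top",429.9,188,.066);k=ray("top",333.1,179.9,.063)
print("brown",b,"blue",u,"white",w,"black",k,"coaster",ray("top",331.7,182.8,.003))
d=(b-u)[:2];print("dist",np.linalg.norm(d),"yaw",np.arctan2(-d[0],d[1]))
m=(b+u)[:2]/2;n=np.array([d[1],-d[0]])/np.linalg.norm(d);print("predicted seat",m+.09*n,"dist",np.linalg.norm(w[:2]-m))
print("nipper",ray("top",265+222/3.45,155+244/3.45,.004),"eraser",ray("top",265+114/3.45,155+252/3.45,.011),"pink",ray("top",265+422/3.45,155+77/3.45,.06))
E
```

```text
brown [ 0.3751 -0.2241  0.19  ] blue [ 0.3666 -0.343   0.17  ] white [ 0.4614 -0.2912  0.066 ] black [ 0.4808 -0.0596  0.063 ] coaster [ 0.4806 -0.0601  0.003 ]
dist 0.11920343954769093 yaw -0.07136723407575772
predicted seat [ 0.4606209 -0.2899676] dist 0.09087257562103097
nipper [ 0.3721 -0.0537  0.004 ] eraser [0.3664 0.0247 0.011 ] pink [ 0.4877 -0.1904  0.06  ]
```

```bash
python3 - <<'E'
from h import *
print("pole base",ray("scene",268,375,0),"machine foot",ray("scene",280,335,0))
pb=ray("scene",265,375,0)
for z in(.1,.2,.3,.4,.5):print("pole",z,proj("scene",pb+[0,0,z]),proj("top",pb+[0,0,z]))
for p in((.3,.2),(.28,.15),(.25,.25)):
  print(p,[(z,proj("top",np.array([*p,z])).tolist(),proj("scene",np.array([*p,z])).tolist()) for z in(0,.1,.2)])
s=cv2.imread("pics/scene0.png");t=cv2.imread("pics/top0.png")
cv2.imwrite("pics/obst.png",np.hstack([cv2.resize(s[140:340,180:380],(400,400)),cv2.resize(t[160:360,60:260],(400,400))]))
E
```

```text
pole base [0.1031 0.4283 0.    ] machine foot [0.1629 0.3516 0.    ]
pole 0.1 [261.3 339.8] [112.1 346.1]
pole 0.2 [257.1 299.3] [ 88.7 360.3]
pole 0.3 [252.2 252.1] [ 58.7 378.4]
pole 0.4 [246.3 196.4] [ 19.  402.4]
pole 0.5 [239.3 129.7] [-35.9 435.7]
(0.3, 0.2) [(0, [227.7, 254.8], [293.4, 270.3]), (0.1, [219.5, 257.5], [292.1, 238.3]), (0.2, [209.3, 260.9], [290.7, 202.8])]
(0.28, 0.15) [(0, [247.7, 262.9], [313.5, 265.3]), (0.1, [241.7, 266.4], [313.3, 233.6]), (0.2, [234.1, 270.8], [313.1, 198.4])]
(0.25, 0.25) [(0, [207.1, 275.2], [290.8, 290.2]), (0.1, [196.7, 280.1], [289.3, 257.4]), (0.2, [183.8, 286.1], [287.6, 220.7])]
```

View pics/obst.png

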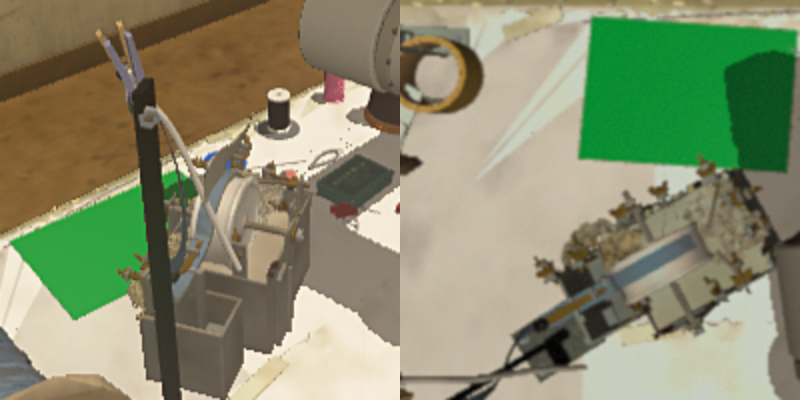

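The machine in front of the mat reaches about x≈0.32, and the pole stands at (0.10,0.43). Both are clear of the planned mat spots at x≈0.435. I raise the tool and square it to the world.

```bash
python3 -m handwheel '[{"delta_pos":[0,0,-20],"angular":[0,0,0.1]},{"delta_pos":[0,0,-45],"angular":[0,0,0.22]},{"delta_pos":[0,0,-60],"angular":[0,0,0.34]},{"delta_pos":[0,0,-60],"angular":[0,0,0.37]},{"delta_pos":[0,0,-60],"angular":[0,0,0.37]}]'
```

```text
time_s: 0.6
position: [0.2077, -0.5359, 0.2719]
eef_rot: [-3.141, -0.002, 0.0]
contact_force: [-0.3, -0.0, -1.0]
opening: 0.998
gripper_force: 0.0
```

```bash
python3 -m handwheel '[{"delta_pos":[15,-28,0],"angular":[0,0,0]},{"delta_pos":[35,-66,0],"angular":[0,0,0]},{"delta_pos":[56,-105,0],"angular":[0,0,0]},{"delta_pos":[77,-144,0],"angular":[0,0,0]},{"delta_pos":[98,-183,0],"angular":[0,0,0]},{"delta_pos":[119,-222,0],"angular":[0,0,0]},{"delta_pos":[140,-261,0],"angular":[0,0,0]},{"delta_pos":[157,-293,0],"angular":[0,0,0]},{"delta_pos":[167,-312,0],"angular":[0,0,0]},{"delta_pos":[167,-312,0],"angular":[0,0,0]},{"delta_pos":[167,-312,0],"angular":[0,0,0]}]'
python3 - <<'E'
from station import *
import cv2,numpy as np
s=manip.get_state();d=snapshot("wrist");cv2.imwrite("pics/w1.png",d["img"]);print(s["position"],np.round(d["T_tool_cam"],3).tolist(),d["intrinsics"])
np.savez("pics/wr.npz",K=d["intrinsics"],T=d["T_tool_cam"])
E
```

```text
time_s: 1.7
position: [0.3744, -0.2239, 0.2715]
eef_rot: [-3.141, -0.003, 0.003]
contact_force: [0.4, -0.8, -0.0]
opening: 0.997
gripper_force: 0.0
[ 0.3743866  -0.22389548  0.27149021] [[-0.001, -0.967, -0.255, 0.071], [1.0, -0.001, -0.001, 0.0], [0.001, -0.255, 0.967, -0.173], [0.0, 0.0, 0.0, 1.0]] [[334.86126321   0.         318.86576774]
 [  0.         334.86126321 198.21205502]
 [  0.           0.           1.        ]]
```

View pics/w1.png

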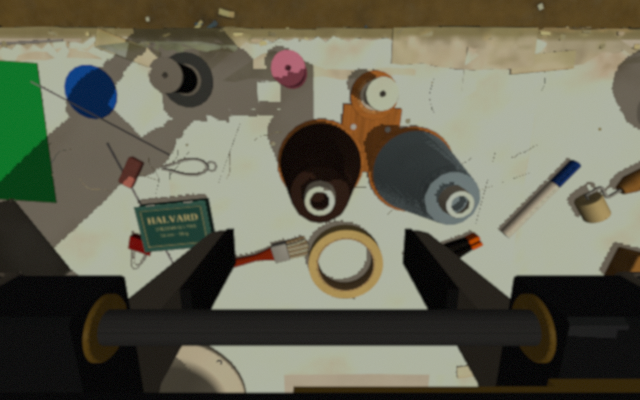

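The wrist view shows the brown tip at (320,200), centred between the jaws, with the blue tip at (460,205), the white spool's top at (381,94), the pad at (91,91) and the black spool's top at (166,75).

```bash
cat >> h.py <<'E'
from scipy.spatial.transform import Rotation as Ro
def wray(u,v,z,pos,rv):
    d=np.load("pics/wr.npz");A=np.eye(4);A[:3,:3]=Ro.from_rotvec(rv).as_matrix();A[:3,3]=pos
    A=A@d["T"];c=A[:3,3];r=A[:3,:3]@np.linalg.inv(d["K"])@np.array([u,v,1.]);return np.round(c+r*(z-c[2])/r[2],4)
E
python3 - <<'E'
from h import *
P=[.3744,-.2239,.2715];R=[-3.141,-.003,.003]
for n,u,v,z in(("brown",320,200.5,.19),("blue",460,205,.17),("white",381,94,.066),("black",166,75,.063),("pad",91,91,.003)):print(n,wray(u,v,z,P,R))
E
```

```text
brown [ 0.3769 -0.2247  0.19  ]
blue [ 0.3677 -0.3438  0.17  ]
white [ 0.4622 -0.2905  0.066 ]
black [ 0.4816 -0.0595  0.063 ]
pad [0.4682 0.063  0.003 ]
```

```bash
python3 -m handwheel '[{"delta_pos":[1.5,0.5,20],"angular":[0,0,0]},{"delta_pos":[1.5,0.5,50],"angular":[0,0,0]},{"delta_pos":[1.5,0.5,80],"angular":[0,0,0]},{"delta_pos":[1.5,0.5,98],"angular":[0,0,0]},{"delta_pos":[1.5,0.5,104],"angular":[0,0,0]},{"delta_pos":[1.5,0.5,104],"angular":[0,0,0]}]' && python3 -m handwheel '[{"delta_pos":[0,0,0],"angular":[0,0,0]},{"delta_pos":[0,0,0],"angular":[0,0,0]},{"delta_pos":[0,0,0],"angular":[0,0,0]},{"delta_pos":[0,0,0],"angular":[0,0,0]},{"delta_pos":[0,0,0],"angular":[0,0,0]},{"delta_pos":[0,0,0],"angular":[0,0,0]},{"delta_pos":[0,0,0],"angular":[0,0,0]},{"delta_pos":[0,0,0],"angular":[0,0,0]},{"delta_pos":[0,0,0],"angular":[0,0,0]},{"delta_pos":[0,0,0],"angular":[0,0,0]}]' 20
```

```text
time_s: 2.35
position: [0.3755, -0.225, 0.1679]
eef_rot: [-3.14, 0.002, 0.002]
contact_force: [-0.1, -0.0, -0.5]
opening: 1.0
gripper_force: 0.0
time_s: 3.35
position: [0.3783, -0.226, 0.1722]
eef_rot: [3.138, -0.0, 0.007]
contact_force: [-1.6, 1.7, 14.6]
opening: 0.273
gripper_force: 30.6
```

```bash
python3 - <<'E'
from station import *
import cv2,numpy as np
print({k:np.round(v,3).tolist() for k,v in manip.get_state().items()})
w=snapshot("wrist")["img"];t=snapshot("top")["img"]
cv2.imwrite("pics/w2.png",np.vstack([cv2.resize(w[130:330,140:500],(720,400)),cv2.resize(t[150:250,330:510],(720,200*2))])[:600])
E
```

```text
{'time_s': 3.35, 'qpos': [-0.815, -0.173, 2.009, 0.001, 1.3, 0.756], 'qd': [0.0, 0.001, -0.0, 0.0, 0.0, -0.001], 'tau': [-0.677, -18.65, -25.285, -0.406, -0.777, -0.009], 'position': [0.378, -0.226, 0.172], 'eef_rot': [3.138, -0.0, 0.007], 'contact_force': [-1.646, 1.739, 14.629], 'ft_torque': [0.655, 0.01, -0.026], 'gripper_force': 30.643, 'opening': 0.273}
```

View pics/w2.png

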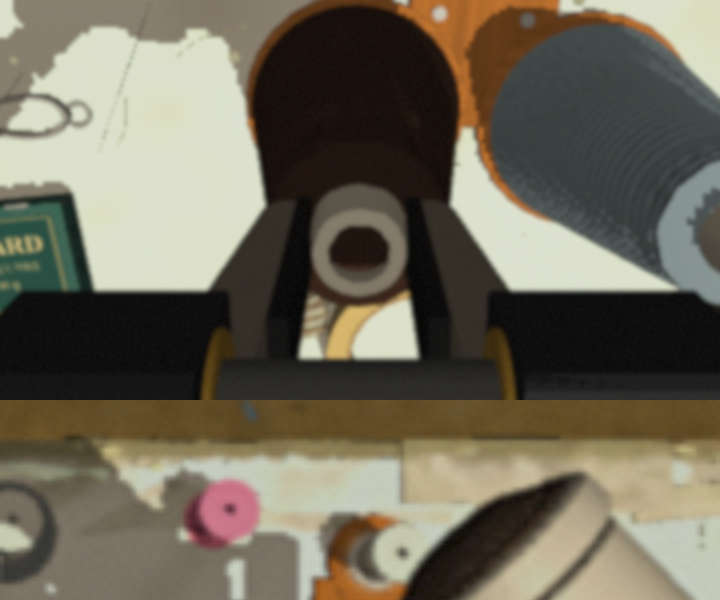

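```bash
python3 - <<'E'
from h import *
d=np.load("pics/wr.npz");T=np.linalg.inv(d["T"])
def pt(p):
    q=d["K"]@(T[:3,:3]@np.array(p)+T[:3,3]);return (q[:2]/q[2]).round(1), round(q[2]/d["K"][0,0]*1000,3)
for w in(.025,.058):
  for z in(-.03,0,.003,.022):
    for x in(-.01,.01): print(w,z,x,pt([x,-w/2,z]),pt([x,w/2,z])[0])
print("cone tip",pt([-.002,0,-.018]),"shoulder",pt([-.002,0,.0]))
print(wray(319,253,.19,[.3783,-.226,.1722],[3.138,0,.007]),wray(295,253,.19,[.3783,-.226,.1722],[3.138,0,.007]),wray(344,253,.19,[.3783,-.226,.1722],[3.138,0,.007]))
E
```

```text
0.025 -0.03 -0.01 (array([292.3, 287.8]), np.float64(0.474)) [345.  287.8]
0.025 -0.03 0.01 (array([291.3, 248.6]), np.float64(0.459)) [345.9 248.6]
0.025 0 -0.01 (array([296.4, 260.3]), np.float64(0.56)) [341.  260.3]
0.025 0 0.01 (array([295.8, 226.6]), np.float64(0.545)) [341.6 226.6]
0.025 0.003 -0.01 (array([296.8, 258. ]), np.float64(0.569)) [340.7 258. ]
0.025 0.003 0.01 (array([296.1, 224.8]), np.float64(0.554)) [341.3 224.8]
0.025 0.022 -0.01 (array([298.8, 245. ]), np.float64(0.624)) [338.8 245. ]
0.025 0.022 0.01 (array([298.2, 214.4]), np.float64(0.609)) [339.3 214.4]
0.058 -0.03 -0.01 (array([257.4, 287.8]), np.float64(0.474)) [379.9 287.8]
0.058 -0.03 0.01 (array([255.4, 248.6]), np.float64(0.459)) [381.9 248.6]
0.058 0 -0.01 (array([267. , 260.3]), np.float64(0.56)) [370.5 260.3]
0.058 0 0.01 (array([265.5, 226.6]), np.float64(0.545)) [371.9 226.6]
0.058 0.003 -0.01 (array([267.8, 258.1]), np.float64(0.569)) [369.7 258. ]
0.058 0.003 0.01 (array([266.4, 224.8]), np.float64(0.554)) [371.1 224.7]
0.058 0.022 -0.01 (array([272.3, 245. ]), np.float64(0.624)) [365.3 245. ]
0.058 0.022 0.01 (array([271.1, 214.4]), np.float64(0.609)) [366.4 214.4]
cone tip (array([318.7, 261.2]), np.float64(0.502)) shoulder (array([318.7, 247.1]), np.float64(0.554))
[ 0.3806 -0.2261  0.19  ] [ 0.3806 -0.2141  0.19  ] [ 0.3806 -0.2386  0.19  ]
```

The cone is still upright, but the jaws closed to 25 mm, which is the white tip's width, with 15 N of upward force. That isn't the thread grip I planned, so I reopen, rise slightly and regrip with a more gradual close.

```bash
python3 -m handwheel '[{"delta_pos":[0,0,0],"angular":[0,0,0]},{"delta_pos":[0,0,0],"angular":[0,0,0]},{"delta_pos":[0,0,0],"angular":[0,0,0]},{"delta_pos":[0,0,0],"angular":[0,0,0]},{"delta_pos":[0,0,0],"angular":[0,0,0]},{"delta_pos":[0,0,0],"angular":[0,0,0]}]' 91.9 && python3 -m handwheel '[{"delta_pos":[0,0,0],"angular":[0,0,0]},{"delta_pos":[0,0,0],"angular":[0,0,0]},{"delta_pos":[0,0,0],"angular":[0,0,0]},{"delta_pos":[0,0,0],"angular":[0,0,0]}]' 64; python3 -m handwheel '[{"delta_pos":[0,0,0],"angular":[0,0,0]},{"delta_pos":[0,0,0],"angular":[0,0,0]},{"delta_pos":[0,0,0],"angular":[0,0,0]}]' 52
```

```text
time_s: 4.05
position: [0.3782, -0.2264, 0.172]
eef_rot: [3.137, -0.0, 0.007]
contact_force: [-0.2, 0.3, 11.8]
opening: 0.778
gripper_force: 6.1
time_s: 4.45
position: [0.3783, -0.2264, 0.1721]
eef_rot: [3.137, -0.0, 0.007]
contact_force: [-0.3, -0.0, 13.7]
opening: 0.698
gripper_force: 6.2
time_s: 4.75
position: [0.3782, -0.2266, 0.1721]
eef_rot: [3.137, -0.0, 0.007]
contact_force: [0.4, 0.3, 12.9]
opening: 0.564
gripper_force: 6.3
```

```bash
python3 - <<'E'
from station import *
import cv2,numpy as np
w=snapshot("wrist")["img"]
cv2.imwrite("pics/w3.png",cv2.resize(w[130:330,140:500],(720,400),interpolation=cv2.INTER_CUBIC))
E
```

```text
(no output)
```

View pics/w3.png

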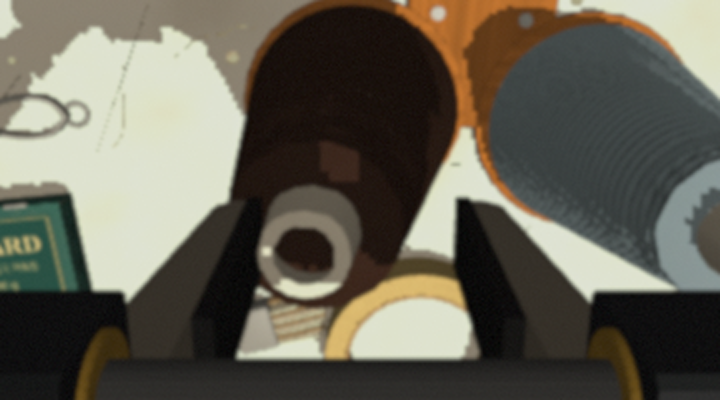

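The cone is now leaning slightly to the left, because the left finger sits on its shoulder and has dragged it about 12 mm at the tip. I shift back by that amount and rise slowly so it settles upright.

```bash
python3 -m handwheel '[{"delta_pos":[0,4,0],"angular":[0,0,0]},{"delta_pos":[0,8,0],"angular":[0,0,0]},{"delta_pos":[0,12,0],"angular":[0,0,0]},{"delta_pos":[0,12,0],"angular":[0,0,0]},{"delta_pos":[0,12,-3],"angular":[0,0,0]},{"delta_pos":[0,12,-6],"angular":[0,0,0]},{"delta_pos":[0,12,-10],"angular":[0,0,0]},{"delta_pos":[0,12,-15],"angular":[0,0,0]},{"delta_pos":[0,12,-20],"angular":[0,0,0]},{"delta_pos":[0,12,-30],"angular":[0,0,0]},{"delta_pos":[0,12,-45],"angular":[0,0,0]},{"delta_pos":[0,12,-60],"angular":[0,0,0]},{"delta_pos":[0,12,-60],"angular":[0,0,0]}]'
python3 - <<'E'
from station import *
import cv2,numpy as np
w=snapshot("wrist")["img"];print(manip.get_state()["position"],manip.get_state()["eef_rot"])
cv2.imwrite("pics/w4f.png",w);cv2.imwrite("pics/w4.png",cv2.resize(w[50:250,180:540],(720,400),interpolation=cv2.INTER_CUBIC))
E
```

```text
time_s: 6.1
position: [0.3774, -0.2378, 0.2314]
eef_rot: [3.138, -0.0, 0.005]
contact_force: [0.2, -0.2, -0.3]
opening: 0.569
gripper_force: 0.0
[ 0.37692591 -0.2372565   0.22997316] [ 3.13955867e+00 -2.31346623e-04  2.90489892e-03]
```

View pics/w4.png

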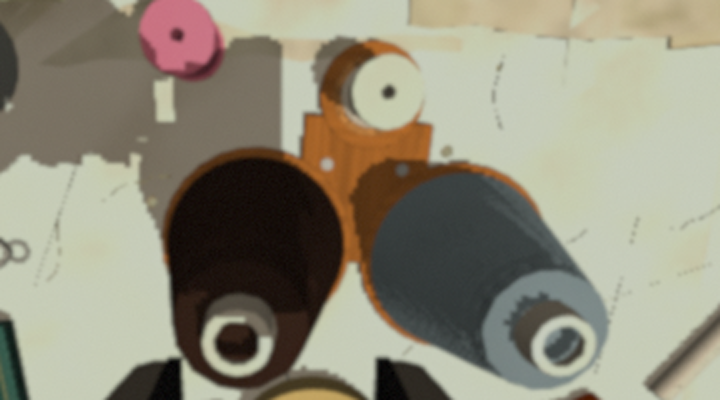

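The brown cone stands upright and free again, with its ring at full-image (298.5,221).

```bash
python3 - <<'E'
from h import *
P=[.3774,-.2378,.2314];R=[3.1395,0,.003]
for z in(.16,.17,.18,.19):print("brown",z,wray(298.5,221,z,P,R))
print("blue",wray(180+562/2,50+345/2,.17,P,R))
print("ring outer mm",[(wray(180+x/2,221,.19,P,R)[1]) for x in(200,276)])
E
```

```text
brown 0.16 [ 0.3667 -0.2223  0.16  ]
brown 0.17 [ 0.37  -0.223  0.17 ]
brown 0.18 [ 0.3734 -0.2236  0.18  ]
brown 0.19 [ 0.3767 -0.2242  0.19  ]
blue [ 0.3687 -0.3427  0.17  ]
ring outer mm [np.float64(-0.2118), np.float64(-0.2373)]
```

The brown cone is back at its original spot (0.3767,-0.2242). The finger ends in the images and the contact height both show that the fingertips are near the reported TCP height, so the 22 mm lead doesn't hold. I regrip about 20 mm lower.

```bash
python3 -m handwheel '[{"delta_pos":[-0.5,-6,0],"angular":[0,0,0]},{"delta_pos":[-0.5,-13,0],"angular":[0,0,0]},{"delta_pos":[-0.5,-13,0],"angular":[0,0,0]},{"delta_pos":[-0.5,-13,0],"angular":[0,0,0]},{"delta_pos":[-0.5,-13,15],"angular":[0,0,0]},{"delta_pos":[-0.5,-13,35],"angular":[0,0,0]},{"delta_pos":[-0.5,-13,55],"angular":[0,0,0]},{"delta_pos":[-0.5,-13,72],"angular":[0,0,0]},{"delta_pos":[-0.5,-13,80],"angular":[0,0,0]},{"delta_pos":[-0.5,-13,80],"angular":[0,0,0]},{"delta_pos":[-0.5,-13,80],"angular":[0,0,0]}]' 91.9 && python3 -m handwheel '[{"delta_pos":[0,0,0],"angular":[0,0,0]},{"delta_pos":[0,0,0],"angular":[0,0,0]},{"delta_pos":[0,0,0],"angular":[0,0,0]},{"delta_pos":[0,0,0],"angular":[0,0,0]},{"delta_pos":[0,0,0],"angular":[0,0,0]},{"delta_pos":[0,0,0],"angular":[0,0,0]}]' 45
```

```text
time_s: 7.25
position: [0.3762, -0.224, 0.1493]
eef_rot: [3.141, -0.0, 0.001]
contact_force: [0.5, -0.3, 0.0]
opening: 1.0
gripper_force: 0.0
time_s: 7.85
position: [0.3759, -0.2238, 0.1488]
eef_rot: [3.141, -0.0, 0.0]
contact_force: [-0.6, -1.2, 0.0]
opening: 0.587
gripper_force: 29.6
```

```bash
python3 -m handwheel '[{"delta_pos":[0,0,0],"angular":[0,0,0]},{"delta_pos":[0,0,-3],"angular":[0,0,0]},{"delta_pos":[0,0,-8],"angular":[0,0,0]},{"delta_pos":[0,0,-14],"angular":[0,0,0]},{"delta_pos":[0,0,-20],"angular":[0,0,0]},{"delta_pos":[0,0,-20],"angular":[0,0,0]},{"delta_pos":[0,0,-20],"angular":[0,0,0]}]'
python3 - <<'E'
from station import *
import cv2,numpy as np
w=snapshot("wrist")["img"]
cv2.imwrite("pics/w5.png",cv2.resize(w[80:330,140:500],(720,500),interpolation=cv2.INTER_CUBIC))
E
```

```text
time_s: 8.55
position: [0.376, -0.2237, 0.169]
eef_rot: [3.141, -0.0, 0.001]
contact_force: [-0.1, -0.1, -2.5]
opening: 0.591
gripper_force: 29.3
```

View pics/w5.png

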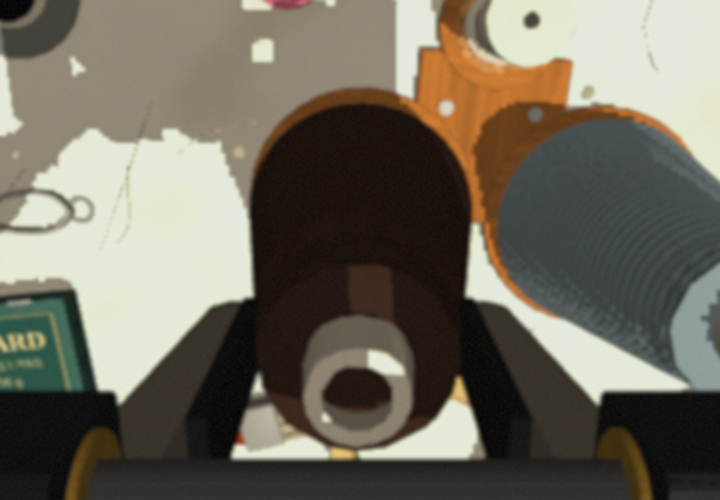

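Lifted straight and upright. I raise it and carry it to the far spot on the mat.

```bash
python3 -m handwheel '[{"delta_pos":[0,0,-5],"angular":[0,0,0]},{"delta_pos":[0,0,-15],"angular":[0,0,0]},{"delta_pos":[0,0,-30],"angular":[0,0,0]},{"delta_pos":[0,0,-46],"angular":[0,0,0]},{"delta_pos":[0,0,-60],"angular":[0,0,0]},{"delta_pos":[0,0,-70],"angular":[0,0,0]},{"delta_pos":[0,0,-75],"angular":[0,0,0]},{"delta_pos":[0,0,-75],"angular":[0,0,0]}]' && python3 -m handwheel '[{"delta_pos":[1,-8,0],"angular":[0,0,0]},{"delta_pos":[2,-22,0],"angular":[0,0,0]},{"delta_pos":[5,-42,0],"angular":[0,0,0]},{"delta_pos":[8,-68,0],"angular":[0,0,0]},{"delta_pos":[11,-98,0],"angular":[0,0,0]},{"delta_pos":[14,-130,0],"angular":[0,0,0]},{"delta_pos":[18,-163,0],"angular":[0,0,0]},{"delta_pos":[22,-196,0],"angular":[0,0,0]},{"delta_pos":[26,-230,0],"angular":[0,0,0]},{"delta_pos":[30,-264,0],"angular":[0,0,0]},{"delta_pos":[34,-298,0],"angular":[0,0,0]},{"delta_pos":[38,-332,0],"angular":[0,0,0]},{"delta_pos":[42,-366,0],"angular":[0,0,0]},{"delta_pos":[46,-400,0],"angular":[0,0,0]},{"delta_pos":[50,-434,0],"angular":[0,0,0]},{"delta_pos":[53,-465,0],"angular":[0,0,0]},{"delta_pos":[56,-493,0],"angular":[0,0,0]},{"delta_pos":[58,-517,0],"angular":[0,0,0]},{"delta_pos":[60,-536,0],"angular":[0,0,0]},{"delta_pos":[61,-549,0],"angular":[0,0,0]}]'
```

```text
time_s: 9.4
position: [0.3761, -0.2239, 0.2444]
eef_rot: [3.141, -0.0, 0.001]
contact_force: [0.4, -0.4, -2.9]
opening: 0.59
gripper_force: 29.3
time_s: 11.4
position: [0.4355, 0.3271, 0.2429]
eef_rot: [3.141, 0.003, -0.003]
contact_force: [-0.4, -0.4, -2.2]
opening: 0.591
gripper_force: 29.3
```

```bash
python3 -m handwheel '[{"delta_pos":[0,0,0],"angular":[0,0,0]},{"delta_pos":[0,0,10],"angular":[0,0,0]},{"delta_pos":[0,0,28],"angular":[0,0,0]},{"delta_pos":[0,0,48],"angular":[0,0,0]},{"delta_pos":[0,0,68],"angular":[0,0,0]},{"delta_pos":[0,0,82],"angular":[0,0,0]},{"delta_pos":[0,0,91],"angular":[0,0,0]},{"delta_pos":[0,0,95],"angular":[0,0,0]},{"delta_pos":[0,0,98],"angular":[0,0,0]},{"delta_pos":[0,0,99.5],"angular":[0,0,0]},{"delta_pos":[0,0,100],"angular":[0,0,0]},{"delta_pos":[0,0,100],"angular":[0,0,0]},{"delta_pos":[0,0,100],"angular":[0,0,0]}]'
```

```text
time_s: 12.7
position: [0.4372, 0.3255, 0.1441]
eef_rot: [-3.141, 0.0, -0.001]
contact_force: [0.1, -0.2, -3.0]
opening: 0.591
gripper_force: 29.3
```

```bash
python3 -m handwheel '[{"delta_pos":[0,0,0.5],"angular":[0,0,0]},{"delta_pos":[0,0,1],"angular":[0,0,0]},{"delta_pos":[0,0,1],"angular":[0,0,0]},{"delta_pos":[0,0,1],"angular":[0,0,0]}]'
```

```text
time_s: 13.1
position: [0.4376, 0.3255, 0.1438]
eef_rot: [-3.141, 0.0, -0.003]
contact_force: [-1.7, -1.3, 5.3]
opening: 0.585
gripper_force: 30.1
```

```bash
python3 -m handwheel '[{"delta_pos":[0,0,0],"angular":[0,0,0]},{"delta_pos":[0,0,0],"angular":[0,0,0]},{"delta_pos":[0,0,0],"angular":[0,0,0]},{"delta_pos":[0,0,0],"angular":[0,0,0]},{"delta_pos":[0,0,0],"angular":[0,0,0]},{"delta_pos":[0,0,-10],"angular":[0,0,0]},{"delta_pos":[0,0,-30],"angular":[0,0,0]},{"delta_pos":[0,0,-60],"angular":[0,0,0]},{"delta_pos":[0,0,-85],"angular":[0,0,0]},{"delta_pos":[0,0,-90],"angular":[0,0,0]},{"delta_pos":[0,0,-90],"angular":[0,0,0]}]' 91.9
python3 - <<'E'
from station import *
from h import *
s=manip.get_state();P=s["position"];R=s["eef_rot"]
d=snapshot("wrist");cv2.imwrite("pics/w6.png",d["img"]);t=snapshot("top");cv2.imwrite("pics/t6.png",t["img"])
m=np.hstack([cv2.resize(d["img"],(480,300)),cv2.resize(t["img"][150:275,120:245],(300,300))]);cv2.imwrite("pics/m6.png",m)
print(P,R)
E
```

```text
time_s: 14.2
position: [0.4375, 0.3256, 0.2338]
eef_rot: [-3.141, 0.0, -0.003]
contact_force: [-0.1, -0.3, -0.5]
opening: 1.0
gripper_force: 0.0
[0.43754367 0.32558665 0.23375458] [-3.14061910e+00  3.10060240e-04 -3.37602326e-03]
```

View pics/m6.png

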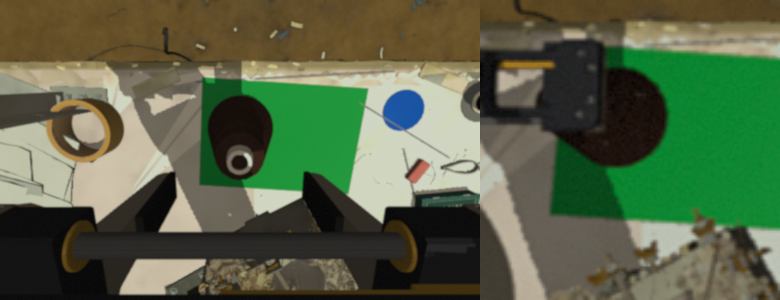

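Brown stands upright on the mat, inside its left edge. Now to the blue cone.

```bash
python3 -m handwheel '[{"delta_pos":[-2,20,0],"angular":[0,0,0]},{"delta_pos":[-6,55,0],"angular":[0,0,0]},{"delta_pos":[-10,95,0],"angular":[0,0,0]},{"delta_pos":[-15,140,0],"angular":[0,0,0]},{"delta_pos":[-20,185,0],"angular":[0,0,0]},{"delta_pos":[-25,230,0],"angular":[0,0,0]},{"delta_pos":[-30,275,0],"angular":[0,0,0]},{"delta_pos":[-34,320,0],"angular":[0,0,0]},{"delta_pos":[-39,365,0],"angular":[0,0,0]},{"delta_pos":[-44,410,0],"angular":[0,0,0]},{"delta_pos":[-49,455,0],"angular":[0,0,0]},{"delta_pos":[-54,500,0],"angular":[0,0,0]},{"delta_pos":[-58,545,0],"angular":[0,0,0]},{"delta_pos":[-63,590,0],"angular":[0,0,0]},{"delta_pos":[-66,625,0],"angular":[0,0,0]},{"delta_pos":[-68,655,0],"angular":[0,0,0]},{"delta_pos":[-69.5,669,0],"angular":[0,0,0]},{"delta_pos":[-69.5,669,0],"angular":[0,0,0]},{"delta_pos":[-69.5,669,0],"angular":[0,0,0]},{"delta_pos":[-69.5,669,0],"angular":[0,0,0]}]'
python3 - <<'E'
from station import *
from h import *
s=manip.get_state();P=s["position"];R=s["eef_rot"]
im=snapshot("wrist")["img"];h=cv2.cvtColor(im,cv2.COLOR_BGR2HSV)
cv2.imwrite("pics/w7.png",im)
g=cv2.medianBlur(cv2.cvtColor(im,cv2.COLOR_BGR2GRAY),3)[160:290,260:380]
c=cv2.HoughCircles(g,cv2.HOUGH_GRADIENT,1,15,param1=120,param2=14,minRadius=13,maxRadius=28)
for x,y,r in c[0][:5]:print(x+260,y+160,r,wray(x+260,y+160,.17,P,R))
E
```

```text
time_s: 16.3
position: [0.3676, -0.3422, 0.2325]
eef_rot: [-3.141, -0.002, 0.0]
contact_force: [-1.1, 1.0, -0.9]
opening: 0.998
gripper_force: 0.0
320.5 209.5 15.1 [ 0.3686 -0.3433  0.17  ]
262.5 270.5 19.9 [ 0.3195 -0.2987  0.17  ]
309.5 196.5 18.2 [ 0.3784 -0.3353  0.17  ]
```

```bash
python3 -m handwheel '[{"delta_pos":[0.5,0.5,15],"angular":[0,0,0]},{"delta_pos":[0.5,0.5,40],"angular":[0,0,0]},{"delta_pos":[0.5,0.5,65],"angular":[0,0,0]},{"delta_pos":[0.5,0.5,88],"angular":[0,0,0]},{"delta_pos":[0.5,0.5,100],"angular":[0,0,0]},{"delta_pos":[0.5,0.5,104],"angular":[0,0,0]},{"delta_pos":[0.5,0.5,104],"angular":[0,0,0]},{"delta_pos":[0.5,0.5,104],"angular":[0,0,0]}]' && python3 -m handwheel '[{"delta_pos":[0,0,0],"angular":[0,0,0]},{"delta_pos":[0,0,0],"angular":[0,0,0]},{"delta_pos":[0,0,0],"angular":[0,0,0]},{"delta_pos":[0,0,0],"angular":[0,0,0]},{"delta_pos":[0,0,0],"angular":[0,0,0]},{"delta_pos":[0,0,0],"angular":[0,0,0]}]' 45
```

```text
time_s: 17.15
position: [0.3684, -0.3448, 0.13]
eef_rot: [3.14, 0.0, 0.002]
contact_force: [-0.3, 0.6, 1.6]
opening: 1.001
gripper_force: 0.0
time_s: 17.75
position: [0.3679, -0.344, 0.1287]
eef_rot: [-3.141, 0.0, -0.0]
contact_force: [0.4, 0.9, 0.2]
opening: 0.605
gripper_force: 29.5
```

```bash
python3 -m handwheel '[{"delta_pos":[0,0,-3],"angular":[0,0,0]},{"delta_pos":[0,0,-8],"angular":[0,0,0]},{"delta_pos":[0,0,-16],"angular":[0,0,0]},{"delta_pos":[0,0,-30],"angular":[0,0,0]},{"delta_pos":[0,0,-48],"angular":[0,0,0]},{"delta_pos":[0,0,-66],"angular":[0,0,0]},{"delta_pos":[0,0,-82],"angular":[0,0,0]},{"delta_pos":[0,0,-92],"angular":[0,0,0]},{"delta_pos":[0,0,-95],"angular":[0,0,0]},{"delta_pos":[0,0,-95],"angular":[0,0,0]}]' && python3 -m handwheel '[{"delta_pos":[1,-8,0],"angular":[0,0,0]},{"delta_pos":[2,-22,0],"angular":[0,0,0]},{"delta_pos":[5,-42,0],"angular":[0,0,0]},{"delta_pos":[8,-68,0],"angular":[0,0,0]},{"delta_pos":[11,-98,0],"angular":[0,0,0]},{"delta_pos":[14,-130,0],"angular":[0,0,0]},{"delta_pos":[18,-163,0],"angular":[0,0,0]},{"delta_pos":[22,-196,0],"angular":[0,0,0]},{"delta_pos":[26,-230,0],"angular":[0,0,0]},{"delta_pos":[30,-264,0],"angular":[0,0,0]},{"delta_pos":[34,-298,0],"angular":[0,0,0]},{"delta_pos":[38,-332,0],"angular":[0,0,0]},{"delta_pos":[42,-366,0],"angular":[0,0,0]},{"delta_pos":[46,-400,0],"angular":[0,0,0]},{"delta_pos":[50,-432,0],"angular":[0,0,0]},{"delta_pos":[54,-462,0],"angular":[0,0,0]},{"delta_pos":[57,-488,0],"angular":[0,0,0]},{"delta_pos":[59,-510,0],"angular":[0,0,0]},{"delta_pos":[61,-527,0],"angular":[0,0,0]},{"delta_pos":[62,-537,0],"angular":[0,0,0]}]'
```

```text
time_s: 18.75
position: [0.3679, -0.3443, 0.2241]
eef_rot: [3.141, -0.0, 0.001]
contact_force: [1.2, -0.1, -2.3]
opening: 0.604
gripper_force: 29.2
time_s: 20.75
position: [0.4285, 0.1949, 0.2234]
eef_rot: [-3.141, -0.004, 0.001]
contact_force: [-0.7, 0.1, -1.3]
opening: 0.604
gripper_force: 29.2
```

```bash
python3 -m handwheel '[{"delta_pos":[0,0,0],"angular":[0,0,0]},{"delta_pos":[0,0,10],"angular":[0,0,0]},{"delta_pos":[0,0,28],"angular":[0,0,0]},{"delta_pos":[0,0,48],"angular":[0,0,0]},{"delta_pos":[0,0,68],"angular":[0,0,0]},{"delta_pos":[0,0,82],"angular":[0,0,0]},{"delta_pos":[0,0,91],"angular":[0,0,0]},{"delta_pos":[0,0,95],"angular":[0,0,0]},{"delta_pos":[0,0,98],"angular":[0,0,0]},{"delta_pos":[0,0,99.5],"angular":[0,0,0]},{"delta_pos":[0,0,100.5],"angular":[0,0,0]},{"delta_pos":[0,0,100.5],"angular":[0,0,0]},{"delta_pos":[0,0,100.5],"angular":[0,0,0]}]'
```

```text
time_s: 22.05
position: [0.4304, 0.1929, 0.1237]
eef_rot: [-3.141, 0.0, -0.002]
contact_force: [-0.3, -0.3, -0.8]
opening: 0.61
gripper_force: 29.4
```

```bash
python3 -m handwheel '[{"delta_pos":[0,0,0.5],"angular":[0,0,0]},{"delta_pos":[0,0,0.5],"angular":[0,0,0]}]' && python3 -m handwheel '[{"delta_pos":[0,0,0],"angular":[0,0,0]},{"delta_pos":[0,0,0],"angular":[0,0,0]},{"delta_pos":[0,0,0],"angular":[0,0,0]},{"delta_pos":[0,0,0],"angular":[0,0,0]},{"delta_pos":[0,0,0],"angular":[0,0,0]},{"delta_pos":[0,0,-10],"angular":[0,0,0]},{"delta_pos":[0,0,-30],"angular":[0,0,0]},{"delta_pos":[0,0,-60],"angular":[0,0,0]},{"delta_pos":[0,0,-90],"angular":[0,0,0]},{"delta_pos":[0,0,-100],"angular":[0,0,0]},{"delta_pos":[0,0,-100],"angular":[0,0,0]}]' 91.9 && python3 -m handwheel '[{"delta_pos":[1,20,0],"angular":[0,0,0]},{"delta_pos":[3,55,0],"angular":[0,0,0]},{"delta_pos":[6,95,0],"angular":[0,0,0]},{"delta_pos":[9,140,0],"angular":[0,0,0]},{"delta_pos":[12,185,0],"angular":[0,0,0]},{"delta_pos":[15,230,0],"angular":[0,0,0]},{"delta_pos":[18,275,0],"angular":[0,0,0]},{"delta_pos":[21,320,0],"angular":[0,0,0]},{"delta_pos":[24,365,0],"angular":[0,0,0]},{"delta_pos":[26,410,0],"angular":[0,0,0]},{"delta_pos":[29,445,0],"angular":[0,0,0]},{"delta_pos":[31,470,0],"angular":[0,0,0]},{"delta_pos":[31,483,0],"angular":[0,0,0]},{"delta_pos":[31,483,0],"angular":[0,0,0]},{"delta_pos":[31,483,0],"angular":[0,0,0]},{"delta_pos":[31,483,0],"angular":[0,0,0]}]' 64
python3 - <<'E'
from station import *
from h import *
s=manip.get_state();P=s["position"];R=s["eef_rot"];print(P,R)
im=snapshot("wrist")["img"];t=snapshot("top")["img"]
cv2.imwrite("pics/w8f.png",im);cv2.imwrite("pics/t8.png",t)
cv2.imwrite("pics/m8.png",np.hstack([cv2.resize(im[80:330,160:480],(512,400)),cv2.resize(t[150:275,130:220],(288,400))]))
E
```

```text
time_s: 22.25
position: [0.4306, 0.193, 0.1237]
eef_rot: [-3.141, 0.0, -0.002]
contact_force: [-0.7, -0.7, 4.8]
opening: 0.606
gripper_force: 29.9
time_s: 23.35
position: [0.4311, 0.193, 0.2245]
eef_rot: [-3.141, 0.0, -0.006]
contact_force: [2.1, -0.1, -0.3]
opening: 1.001
gripper_force: 0.0
time_s: 24.95
position: [0.4609, -0.2887, 0.2224]
eef_rot: [-3.141, -0.002, 0.001]
contact_force: [-0.6, 0.1, 0.7]
opening: 0.694
gripper_force: 0.0
[ 0.46087116 -0.2887199   0.2224031 ] [-3.14082733e+00 -1.90599110e-03  6.14133707e-04]
```

View pics/m8.png

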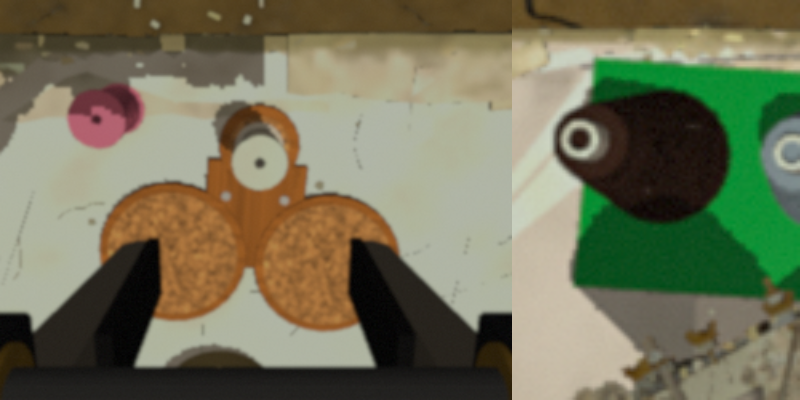

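Both cones stand upright on the mat. The white spool's top is at wrist pixel (322.5,182), and the empty seats are centred at about (268,237.5) and (364,244).

```bash
python3 - <<'E'
from h import *
P=[.46087,-.28872,.2224];R=[-3.14083,-.0019,.0006]
print("white",wray(322.5,181.9,.066,P,R))
im=cv2.imread("pics/w8f.png");h=cv2.cvtColor(im,cv2.COLOR_BGR2HSV)
m=cv2.inRange(h,(5,100,60),(22,255,255));m[:130]=0
for roi in((215,130,312,290),(318,130,412,290)):
    k=np.zeros_like(m);x0,y0,x1,y1=roi;k[y0:y1,x0:x1]=m[y0:y1,x0:x1];ys,xs=np.nonzero(k);print(roi,xs.min(),xs.max(),ys.min(),ys.max())
print("seats est",wray(268,237.5,.008,P,R),wray(364,244,.008,P,R),"spool seat",wray(160+262/1.6,80+142/1.6,.008,P,R))
E
```

```text
white [ 0.4625 -0.2922  0.066 ]
(215, 130, 312, 290) 223 311 148 279
(318, 130, 412, 290) 318 408 145 286
seats est [ 0.3801 -0.2257  0.008 ] [ 0.3717 -0.3444  0.008 ] spool seat [ 0.4659 -0.2941  0.008 ]
```

```bash
python3 -m handwheel '[{"delta_pos":[0.5,1,15],"angular":[0,0,0]},{"delta_pos":[0.5,1,45],"angular":[0,0,0]},{"delta_pos":[0.5,1,75],"angular":[0,0,0]},{"delta_pos":[0.5,1,105],"angular":[0,0,0]},{"delta_pos":[0.5,1,120],"angular":[0,0,0]},{"delta_pos":[0.5,1,120],"angular":[0,0,0]},{"delta_pos":[0.5,1,120],"angular":[0,0,0]}]'
python3 - <<'E'
from station import *
from h import *
s=manip.get_state();P=s["position"];R=s["eef_rot"];print(P,R)
im=snapshot("wrist")["img"];h=cv2.cvtColor(im,cv2.COLOR_BGR2HSV);cv2.imwrite("pics/w9.png",im)
g=cv2.medianBlur(cv2.cvtColor(im,cv2.COLOR_BGR2GRAY),3)[120:300,240:400]
c=cv2.HoughCircles(g,cv2.HOUGH_GRADIENT,1,20,param1=120,param2=14,minRadius=25,maxRadius=50)
for x,y,r in c[0][:4]:print(x+240,y+120,r,wray(x+240,y+120,.066,P,R))
E
```

```text
time_s: 25.75
position: [0.4618, -0.2914, 0.1034]
eef_rot: [3.141, -0.0, 0.001]
contact_force: [0.4, -0.4, -0.6]
opening: 0.697
gripper_force: 0.0
[ 0.46175892 -0.29141747  0.10335659] [ 3.14096000e+00 -4.32223758e-05  1.07380916e-03]
319.5 198.5 37.1 [ 0.4777 -0.2919  0.066 ]
318.5 224.5 47.2 [ 0.4599 -0.2912  0.066 ]
299.5 211.5 45.0 [ 0.4689 -0.2788  0.066 ]
```

```bash
python3 -m handwheel '[{"delta_pos":[0,0,12],"angular":[0,0,0]},{"delta_pos":[0,0,32],"angular":[0,0,0]},{"delta_pos":[0,0,52],"angular":[0,0,0]},{"delta_pos":[0,0,65],"angular":[0,0,0]},{"delta_pos":[0,0,69],"angular":[0,0,0]},{"delta_pos":[0,0,69],"angular":[0,0,0]},{"delta_pos":[0,0,69],"angular":[0,0,0]}]' && python3 -m handwheel '[{"delta_pos":[0,0,0],"angular":[0,0,0]},{"delta_pos":[0,0,0],"angular":[0,0,0]},{"delta_pos":[0,0,0],"angular":[0,0,0]},{"delta_pos":[0,0,0],"angular":[0,0,0]},{"delta_pos":[0,0,0],"angular":[0,0,0]},{"delta_pos":[0,0,0],"angular":[0,0,0]}]' 25
```

```text
time_s: 26.5
position: [0.462, -0.2918, 0.0346]
eef_rot: [3.14, -0.0, 0.002]
contact_force: [0.3, 0.0, -0.2]
opening: 0.698
gripper_force: 0.0
time_s: 27.1
position: [0.4615, -0.2913, 0.0339]
eef_rot: [3.141, -0.0, 0.0]
contact_force: [0.4, -0.0, 2.0]
opening: 0.378
gripper_force: 30.0
```

```bash
python3 -m handwheel '[{"delta_pos":[0,0,-4],"angular":[0,0,0]},{"delta_pos":[0,0,-14],"angular":[0,0,0]},{"delta_pos":[0,0,-32],"angular":[0,0,0]},{"delta_pos":[0,0,-54],"angular":[0,0,0]},{"delta_pos":[0,0,-76],"angular":[0,0,0]},{"delta_pos":[0,0,-92],"angular":[0,0,0]},{"delta_pos":[0,0,-100],"angular":[0,0,0]},{"delta_pos":[0,0,-100],"angular":[0,0,0]}]' && python3 -m handwheel '[{"delta_pos":[0,-8,0],"angular":[0,0,0]},{"delta_pos":[1,-24,0],"angular":[0,0,0]},{"delta_pos":[1,-48,0],"angular":[0,0,0]},{"delta_pos":[2,-78,0],"angular":[0,0,0]},{"delta_pos":[2,-110,0],"angular":[0,0,0]},{"delta_pos":[3,-144,0],"angular":[0,0,0]},{"delta_pos":[3,-178,0],"angular":[0,0,0]},{"delta_pos":[4,-212,0],"angular":[0,0,0]},{"delta_pos":[5,-246,0],"angular":[0,0,0]},{"delta_pos":[5,-278,0],"angular":[0,0,0]},{"delta_pos":[6,-306,0],"angular":[0,0,0]},{"delta_pos":[6,-328,0],"angular":[0,0,0]},{"delta_pos":[6.5,-344,0],"angular":[0,0,0]},{"delta_pos":[6.5,-354.5,0],"angular":[0,0,0]},{"delta_pos":[6.5,-354.5,0],"angular":[0,0,0]},{"delta_pos":[6.5,-354.5,0],"angular":[0,0,0]},{"delta_pos":[6.5,-354.5,0],"angular":[0,0,0]}]'
```

```text
time_s: 27.9
position: [0.462, -0.2918, 0.1353]
eef_rot: [3.14, -0.0, 0.003]
contact_force: [0.5, 0.5, -0.2]
opening: 0.378
gripper_force: 30.0
time_s: 29.6
position: [0.4678, 0.0628, 0.1336]
eef_rot: [3.141, -0.002, -0.0]
contact_force: [-1.2, -0.2, 0.2]
opening: 0.379
gripper_force: 30.0
```

```bash
python3 -m handwheel '[{"delta_pos":[0,-0.5,10],"angular":[0,0,0]},{"delta_pos":[0,-0.5,30],"angular":[0,0,0]},{"delta_pos":[0,-0.5,55],"angular":[0,0,0]},{"delta_pos":[0,-0.5,78],"angular":[0,0,0]},{"delta_pos":[0,-0.5,92],"angular":[0,0,0]},{"delta_pos":[0,-0.5,99],"angular":[0,0,0]},{"delta_pos":[0,-0.5,102],"angular":[0,0,0]},{"delta_pos":[0,-0.5,103.5],"angular":[0,0,0]},{"delta_pos":[0,-0.5,104],"angular":[0,0,0]},{"delta_pos":[0,-0.5,104],"angular":[0,0,0]},{"delta_pos":[0,-0.5,104],"angular":[0,0,0]}]'
```

```text
time_s: 30.7
position: [0.4684, 0.0638, 0.0302]
eef_rot: [3.141, -0.0, 0.002]
contact_force: [0.3, -0.4, -0.6]
opening: 0.378
gripper_force: 30.0
```

```bash
python3 -m handwheel '[{"delta_pos":[0,0.5,0.5],"angular":[0,0,0]},{"delta_pos":[0,0.5,1],"angular":[0,0,0]},{"delta_pos":[0,0.5,1],"angular":[0,0,0]},{"delta_pos":[0,0.5,1],"angular":[0,0,0]}]'
```

```text
time_s: 31.1
position: [0.4681, 0.0633, 0.0289]
eef_rot: [3.141, -0.0, 0.001]
contact_force: [-0.7, -1.1, 1.6]
opening: 0.382
gripper_force: 30.0
```

```bash
python3 -m handwheel '[{"delta_pos":[0,0,0],"angular":[0,0,0]},{"delta_pos":[0,0,0],"angular":[0,0,0]},{"delta_pos":[0,0,0],"angular":[0,0,0]},{"delta_pos":[0,0,0],"angular":[0,0,0]},{"delta_pos":[0,0,-8],"angular":[0,0,0]},{"delta_pos":[0,0,-25],"angular":[0,0,0]},{"delta_pos":[0,0,-55],"angular":[0,0,0]},{"delta_pos":[0,0,-85],"angular":[0,0,0]},{"delta_pos":[0,0,-100],"angular":[0,0,0]},{"delta_pos":[0,0,-100],"angular":[0,0,0]},{"delta_pos":[0,0,-100],"angular":[0,0,0]}]' 64
python3 - <<'E'
from station import *
from h import *
s=manip.get_state();P=s["position"];R=s["eef_rot"];print(P.tolist(),R.tolist())
im=snapshot("wrist")["img"];cv2.imwrite("pics/w10f.png",im)
h=cv2.cvtColor(im,cv2.COLOR_BGR2HSV);m=cv2.inRange(h,(105,150,40),(125,255,255));n,_,st,c=cv2.connectedComponentsWithStats(m);print([st[i].tolist() for i in range(1,n) if st[i,4]>100])
cv2.imwrite("pics/w10.png",cv2.resize(im[80:300,180:520],(748,484)))
E
```

```text
time_s: 32.2
position: [0.4678, 0.0634, 0.1286]
eef_rot: [-3.142, 0.0, -0.0]
contact_force: [0.7, -0.3, -0.6]
opening: 0.696
gripper_force: 0.0
[0.4677926749722307, 0.0633585555935578, 0.12860361189232] [-3.141579300181836, 0.00031312586154422803, -0.0002455670064090429]
[[284, 158, 69, 56, 1366]]
```

View pics/w10.png

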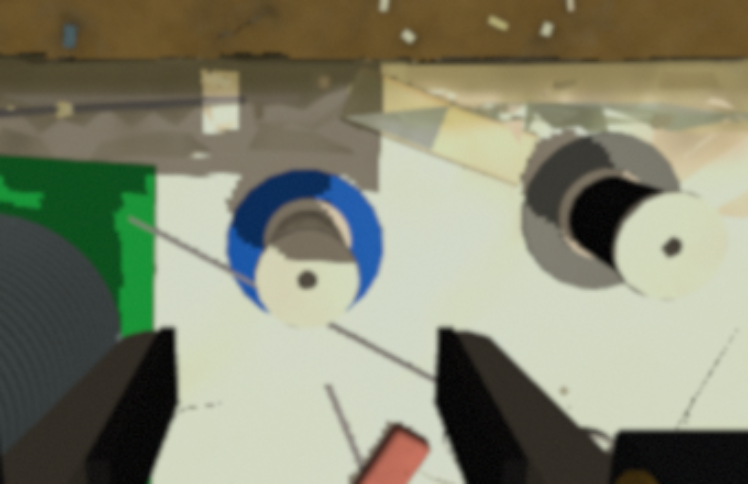

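The white spool stands on the pad and looks centred: pad centre at about (318.5,192), spool at column 320. The black spool's top is at (485.5,192).

```bash
python3 - <<'E'
from h import *
P=[.46779,.06336,.1286];R=[3.1415,0,.0]
f=wray(319,157.7,.003,P,R);g=wray(319,170,.006,P,R)
print("pad x",f[0]-.033,"y",(wray(284,190,.003,P,R)[1]+wray(353,190,.003,P,R)[1])/2,"spool base x",g[0]-.018,"top",wray(320,80+280/2.2,.061,P,R))
print("black",wray(485.5,192.3,.063,P,R))
im=cv2.imread("pics/t0.png") if False else None
E
```

```text
pad x 0.46509999999999996 y 0.06375 spool base x 0.4695 top [0.469  0.0625 0.061 ]
black [ 0.4809 -0.0586  0.063 ]
```

```bash
python3 -m handwheel '[{"delta_pos":[2,20,0],"angular":[0,0,0]},{"delta_pos":[5,50,0],"angular":[0,0,0]},{"delta_pos":[9,85,0],"angular":[0,0,0]},{"delta_pos":[12,110,0],"angular":[0,0,0]},{"delta_pos":[13.5,122.5,0],"angular":[0,0,0]},{"delta_pos":[13.5,122.5,0],"angular":[0,0,0]},{"delta_pos":[13.5,122.5,0],"angular":[0,0,0]}]'
python3 - <<'E'
from h import *
from station import *
print("pad ctr wrist",wray(318.9,191.6,.003,[.46779,.06336,.1286],[3.1415,0,0]))
t=snapshot("top")["img"];cv2.imwrite("pics/t11.png",t)
h=cv2.cvtColor(t,cv2.COLOR_BGR2HSV);m=cv2.inRange(h,(105,120,40),(125,255,255))[165:215,265:310];ys,xs=np.nonzero(m)
print("pad bbox",xs.min()+265,xs.max()+265,ys.min()+165,ys.max()+165)
w=cv2.inRange(h,(0,0,150),(180,60,255));w[:]=w
roi=w[172:204,268:300];n,_,st,c=cv2.connectedComponentsWithStats(roi)
for i in range(1,n):
    if st[i,4]>30:
        x,y=c[i]+[268,172];print(x,y,st[i].tolist(),ray("top",x,y,.061))
P=manip.get_state();im=snapshot("wrist")["img"];cv2.imwrite("pics/w11f.png",im);print(P["position"],P["eef_rot"])
hh=cv2.cvtColor(im,cv2.COLOR_BGR2HSV);w=cv2.inRange(hh,(0,0,120),(180,70,255))
cv2.imwrite("pics/m11.png",np.hstack([cv2.resize(im[100:280,230:410],(400,400)),cv2.resize(t[160:210,262:312],(400,400),interpolation=cv2.INTER_CUBIC)]))
E
```

```text
time_s: 32.95
position: [0.4808, -0.0583, 0.128]
eef_rot: [-3.14, 0.0, 0.002]
contact_force: [-0.1, -0.6, -0.8]
opening: 0.696
gripper_force: 0.0
pad ctr wrist [0.467  0.0634 0.003 ]
pad bbox 271 290 176 200
290.0204081632653 200.57142857142858 [17, 25, 11, 7, 49] [0.4314 0.0431 0.061 ]
[ 0.48090895 -0.05803359  0.12813397] [-3.14067811e+00 -9.10072699e-04  1.83607445e-03]
```

View pics/m11.png

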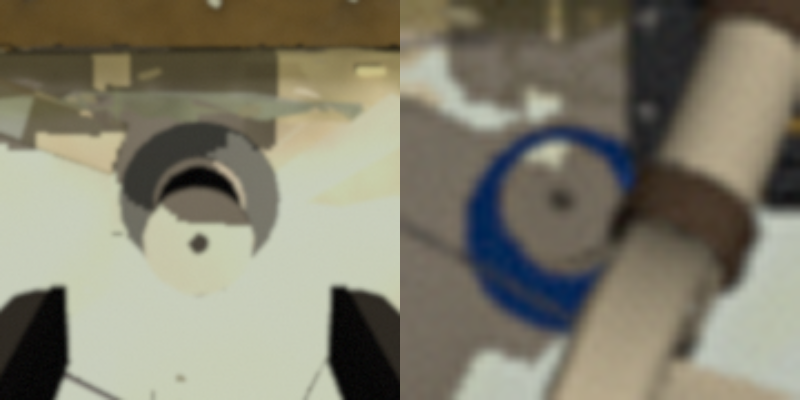

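```bash
python3 - <<'E'
from h import *
print("spool",ray("top",282.25,185.3,.061),"pad",ray("top",282.7,188.2,.003))
P=[.48091,-.05803,.12813];R=[-3.14068,-.0009,.0018]
print("black top",wray(230+199*.45,100+241*.45,.063,P,R),"coaster",wray(230+199*.45,100+202*.45,.003,P,R))
E
```

```text
spool [0.4679 0.0617 0.061 ] pad [0.4667 0.0637 0.003 ]
black top [ 0.4818 -0.0585  0.063 ] coaster [ 0.4807 -0.0585  0.003 ]
```

The white spool is within about 2 mm of the pad's middle. Now the black spool, which is centred under the jaws.

```bash
python3 -m handwheel '[{"delta_pos":[0,0.5,12],"angular":[0,0,0]},{"delta_pos":[0,0.5,35],"angular":[0,0,0]},{"delta_pos":[0,0.5,60],"angular":[0,0,0]},{"delta_pos":[0,0.5,82],"angular":[0,0,0]},{"delta_pos":[0,0.5,95],"angular":[0,0,0]},{"delta_pos":[0,0.5,98],"angular":[0,0,0]},{"delta_pos":[0,0.5,98],"angular":[0,0,0]},{"delta_pos":[0,0.5,98],"angular":[0,0,0]}]' && python3 -m handwheel '[{"delta_pos":[0,0,0],"angular":[0,0,0]},{"delta_pos":[0,0,0],"angular":[0,0,0]},{"delta_pos":[0,0,0],"angular":[0,0,0]},{"delta_pos":[0,0,0],"angular":[0,0,0]},{"delta_pos":[0,0,0],"angular":[0,0,0]},{"delta_pos":[0,0,0],"angular":[0,0,0]}]' 25 && python3 -m handwheel '[{"delta_pos":[0,0,-4],"angular":[0,0,0]},{"delta_pos":[0,0,-14],"angular":[0,0,0]},{"delta_pos":[0,0,-32],"angular":[0,0,0]},{"delta_pos":[0,0,-54],"angular":[0,0,0]},{"delta_pos":[0,0,-76],"angular":[0,0,0]},{"delta_pos":[0,0,-92],"angular":[0,0,0]},{"delta_pos":[0,0,-100],"angular":[0,0,0]},{"delta_pos":[0,0,-100],"angular":[0,0,0]}]'
```

```text
time_s: 33.85
position: [0.4823, -0.0599, 0.0317]
eef_rot: [3.141, -0.0, 0.003]
contact_force: [-0.6, 0.9, 0.1]
opening: 0.696
gripper_force: 0.0
time_s: 34.45
position: [0.4817, -0.0598, 0.031]
eef_rot: [3.141, -0.0, 0.001]
contact_force: [-0.6, 1.2, 3.2]
opening: 0.399
gripper_force: 30.0
time_s: 35.25
position: [0.4823, -0.06, 0.1321]
eef_rot: [3.141, -0.0, 0.004]
contact_force: [-0.1, 0.4, -0.7]
opening: 0.391
gripper_force: 30.0
```

```bash
python3 -m handwheel '[{"delta_pos":[-1,8,0],"angular":[0,0,0]},{"delta_pos":[-2,24,0],"angular":[0,0,0]},{"delta_pos":[-4,48,0],"angular":[0,0,0]},{"delta_pos":[-7,78,0],"angular":[0,0,0]},{"delta_pos":[-10,110,0],"angular":[0,0,0]},{"delta_pos":[-12,142,0],"angular":[0,0,0]},{"delta_pos":[-15,172,0],"angular":[0,0,0]},{"delta_pos":[-17,198,0],"angular":[0,0,0]},{"delta_pos":[-19,218,0],"angular":[0,0,0]},{"delta_pos":[-20,231,0],"angular":[0,0,0]},{"delta_pos":[-20,231,0],"angular":[0,0,0]},{"delta_pos":[-20,231,0],"angular":[0,0,0]},{"delta_pos":[-20,231,0],"angular":[0,0,0]}]' && python3 -m handwheel '[{"delta_pos":[0,0,10],"angular":[0,0,0]},{"delta_pos":[0,0,28],"angular":[0,0,0]},{"delta_pos":[0,0,50],"angular":[0,0,0]},{"delta_pos":[0,0,70],"angular":[0,0,0]},{"delta_pos":[0,0,82],"angular":[0,0,0]},{"delta_pos":[0,0,89],"angular":[0,0,0]},{"delta_pos":[0,0,92],"angular":[0,0,0]},{"delta_pos":[0,0,93],"angular":[0,0,0]},{"delta_pos":[0,0,93],"angular":[0,0,0]},{"delta_pos":[0,0,93],"angular":[0,0,0]}]'
```

```text
time_s: 36.55
position: [0.4613, -0.2896, 0.1303]
eef_rot: [-3.141, -0.001, 0.001]
contact_force: [0.4, -1.0, -0.4]
opening: 0.394
gripper_force: 30.0
time_s: 37.55
position: [0.4618, -0.2911, 0.0385]
eef_rot: [3.141, -0.0, 0.002]
contact_force: [-0.8, 0.4, 1.1]
opening: 0.393
gripper_force: 30.0
```

```bash
python3 -m handwheel '[{"delta_pos":[0.5,0,1],"angular":[0,0,0]},{"delta_pos":[0.5,0,1.5],"angular":[0,0,0]},{"delta_pos":[0.5,0,2],"angular":[0,0,0]},{"delta_pos":[0.5,0,2],"angular":[0,0,0]},{"delta_pos":[0.5,0,2],"angular":[0,0,0]}]'
```

```text
time_s: 38.05
position: [0.462, -0.2908, 0.036]
eef_rot: [3.141, -0.0, 0.0]
contact_force: [-1.3, -0.1, 3.1]
opening: 0.4
gripper_force: 30.0
```

```bash
python3 -m handwheel '[{"delta_pos":[0,0,0],"angular":[0,0,0]},{"delta_pos":[0,0,0],"angular":[0,0,0]},{"delta_pos":[0,0,0],"angular":[0,0,0]},{"delta_pos":[0,0,0],"angular":[0,0,0]},{"delta_pos":[0,0,-8],"angular":[0,0,0]},{"delta_pos":[0,0,-25],"angular":[0,0,0]},{"delta_pos":[0,0,-55],"angular":[0,0,0]},{"delta_pos":[0,0,-95],"angular":[0,0,0]},{"delta_pos":[0,0,-135],"angular":[0,0,0]},{"delta_pos":[0,0,-170],"angular":[0,0,0]},{"delta_pos":[0,0,-190],"angular":[0,0,0]},{"delta_pos":[0,0,-190],"angular":[0,0,0]},{"delta_pos":[0,0,-190],"angular":[0,0,0]}]' 64
python3 - <<'E'
from station import *
from h import *
s=manip.get_state();P=s["position"];R=s["eef_rot"];print(P,R)
im=snapshot("wrist")["img"];cv2.imwrite("pics/w12f.png",im)
a=cv2.imread("pics/w8f.png")
g=cv2.medianBlur(cv2.cvtColor(im,cv2.COLOR_BGR2GRAY),3)[130:250,260:380]
c=cv2.HoughCircles(g,cv2.HOUGH_GRADIENT,1,15,param1=120,param2=12,minRadius=14,maxRadius=24)
for x,y,r in c[0][:5]:print(x+260,y+130,r,wray(x+260,y+130,.068,P,R))
E
```

```text
time_s: 39.35
position: [0.4617, -0.2906, 0.2254]
eef_rot: [3.142, -0.0, -0.0]
contact_force: [-1.2, 0.1, -0.8]
opening: 0.698
gripper_force: 0.0
[ 0.46169584 -0.29055394  0.22539834] [ 3.14157319e+00 -2.92132633e-04 -8.85662681e-05]
318.5 182.5 17.7 [ 0.4626 -0.2901  0.068 ]
303.5 158.5 15.1 [ 0.4868 -0.2753  0.068 ]
319.5 166.5 22.3 [ 0.4788 -0.2911  0.068 ]
```

The black spool stands at (0.4626,-0.290), on the seat. Next I fetch the blue cone.

```bash
python3 -m handwheel '[{"delta_pos":[-1,-20,0],"angular":[0,0,0]},{"delta_pos":[-3,-55,0],"angular":[0,0,0]},{"delta_pos":[-6,-95,0],"angular":[0,0,0]},{"delta_pos":[-9,-140,0],"angular":[0,0,0]},{"delta_pos":[-12,-185,0],"angular":[0,0,0]},{"delta_pos":[-15,-230,0],"angular":[0,0,0]},{"delta_pos":[-18,-275,0],"angular":[0,0,0]},{"delta_pos":[-21,-320,0],"angular":[0,0,0]},{"delta_pos":[-24,-365,0],"angular":[0,0,0]},{"delta_pos":[-26,-410,0],"angular":[0,0,0]},{"delta_pos":[-29,-445,0],"angular":[0,0,0]},{"delta_pos":[-31,-470,0],"angular":[0,0,0]},{"delta_pos":[-31,-483.5,0],"angular":[0,0,0]},{"delta_pos":[-31,-483.5,0],"angular":[0,0,0]},{"delta_pos":[-31,-483.5,0],"angular":[0,0,0]},{"delta_pos":[-31,-483.5,0],"angular":[0,0,0]},{"delta_pos":[-31,-483.5,0],"angular":[0,0,0]}]' 91.9
python3 - <<'E'
from station import *
from h import *
s=manip.get_state();P=s["position"];R=s["eef_rot"]
im=snapshot("wrist")["img"];cv2.imwrite("pics/w13f.png",im)
g=cv2.medianBlur(cv2.cvtColor(im,cv2.COLOR_BGR2GRAY),3)[160:290,260:380]
c=cv2.HoughCircles(g,cv2.HOUGH_GRADIENT,1,15,param1=120,param2=14,minRadius=13,maxRadius=28)
for x,y,r in c[0][:5]:print(x+260,y+160,r,wray(x+260,y+160,.165,P,R))
E
```

```text
time_s: 41.1
position: [0.4312, 0.1918, 0.2256]
eef_rot: [3.141, -0.003, -0.0]
contact_force: [-0.4, 0.6, -0.6]
opening: 1.0
gripper_force: 0.0
316.5 212.5 16.6 [0.4304 0.1935 0.165 ]
```

```bash
python3 -m handwheel '[{"delta_pos":[-0.5,-0.5,15],"angular":[0,0,0]},{"delta_pos":[-0.5,-0.5,40],"angular":[0,0,0]},{"delta_pos":[-0.5,-0.5,65],"angular":[0,0,0]},{"delta_pos":[-0.5,-0.5,88],"angular":[0,0,0]},{"delta_pos":[-0.5,-0.5,99],"angular":[0,0,0]},{"delta_pos":[-0.5,-0.5,102],"angular":[0,0,0]},{"delta_pos":[-0.5,-0.5,102],"angular":[0,0,0]},{"delta_pos":[-0.5,-0.5,102],"angular":[0,0,0]}]' && python3 -m handwheel '[{"delta_pos":[0,0,0],"angular":[0,0,0]},{"delta_pos":[0,0,0],"angular":[0,0,0]},{"delta_pos":[0,0,0],"angular":[0,0,0]},{"delta_pos":[0,0,0],"angular":[0,0,0]},{"delta_pos":[0,0,0],"angular":[0,0,0]},{"delta_pos":[0,0,0],"angular":[0,0,0]}]' 45 && python3 -m handwheel '[{"delta_pos":[0,0,-3],"angular":[0,0,0]},{"delta_pos":[0,0,-8],"angular":[0,0,0]},{"delta_pos":[0,0,-16],"angular":[0,0,0]},{"delta_pos":[0,0,-30],"angular":[0,0,0]},{"delta_pos":[0,0,-48],"angular":[0,0,0]},{"delta_pos":[0,0,-66],"angular":[0,0,0]},{"delta_pos":[0,0,-82],"angular":[0,0,0]},{"delta_pos":[0,0,-95],"angular":[0,0,0]},{"delta_pos":[0,0,-100],"angular":[0,0,0]},{"delta_pos":[0,0,-100],"angular":[0,0,0]}]'
```

```text
time_s: 41.95
position: [0.4315, 0.1934, 0.125]
eef_rot: [-3.141, 0.0, -0.004]
contact_force: [0.0, -0.9, 0.4]
opening: 0.996
gripper_force: 0.0
time_s: 42.55
position: [0.4305, 0.1933, 0.1237]
eef_rot: [3.141, -0.0, 0.0]
contact_force: [-0.1, 0.1, 0.6]
opening: 0.606
gripper_force: 29.4
time_s: 43.55
position: [0.4308, 0.1934, 0.2244]
eef_rot: [-3.141, 0.0, -0.002]
contact_force: [-0.0, 0.2, -2.6]
opening: 0.607
gripper_force: 29.2
```

```bash
python3 -m handwheel '[{"delta_pos":[-1,8,0],"angular":[0,0,0]},{"delta_pos":[-2,22,0],"angular":[0,0,0]},{"delta_pos":[-5,42,0],"angular":[0,0,0]},{"delta_pos":[-8,68,0],"angular":[0,0,0]},{"delta_pos":[-11,98,0],"angular":[0,0,0]},{"delta_pos":[-14,130,0],"angular":[0,0,0]},{"delta_pos":[-18,163,0],"angular":[0,0,0]},{"delta_pos":[-22,196,0],"angular":[0,0,0]},{"delta_pos":[-26,230,0],"angular":[0,0,0]},{"delta_pos":[-30,264,0],"angular":[0,0,0]},{"delta_pos":[-34,298,0],"angular":[0,0,0]},{"delta_pos":[-38,332,0],"angular":[0,0,0]},{"delta_pos":[-42,366,0],"angular":[0,0,0]},{"delta_pos":[-46,400,0],"angular":[0,0,0]},{"delta_pos":[-50,432,0],"angular":[0,0,0]},{"delta_pos":[-54,462,0],"angular":[0,0,0]},{"delta_pos":[-57,488,0],"angular":[0,0,0]},{"delta_pos":[-60,510,0],"angular":[0,0,0]},{"delta_pos":[-62,528,0],"angular":[0,0,0]},{"delta_pos":[-62.5,537.5,0],"angular":[0,0,0]}]' && python3 -m handwheel '[{"delta_pos":[0,0,0],"angular":[0,0,0]},{"delta_pos":[0,0,0],"angular":[0,0,0]},{"delta_pos":[0,0,10],"angular":[0,0,0]},{"delta_pos":[0,0,28],"angular":[0,0,0]},{"delta_pos":[0,0,48],"angular":[0,0,0]},{"delta_pos":[0,0,66],"angular":[0,0,0]},{"delta_pos":[0,0,80],"angular":[0,0,0]},{"delta_pos":[0,0,86],"angular":[0,0,0]},{"delta_pos":[0,0,88],"angular":[0,0,0]},{"delta_pos":[0,0,88],"angular":[0,0,0]},{"delta_pos":[0,0,88],"angular":[0,0,0]}]'
```

```text
time_s: 45.55
position: [0.367, -0.3451, 0.2229]
eef_rot: [-3.14, 0.002, 0.001]
contact_force: [-0.1, 0.9, -0.8]
opening: 0.609
gripper_force: 29.2
time_s: 46.65
position: [0.3682, -0.3447, 0.1366]
eef_rot: [3.14, -0.0, 0.002]
contact_force: [0.2, 0.2, -1.8]
opening: 0.607
gripper_force: 29.2
```

```bash
python3 -m handwheel '[{"delta_pos":[0,-0.5,3],"angular":[0,0,0]},{"delta_pos":[0,-0.5,5],"angular":[0,0,0]},{"delta_pos":[0,-0.5,6.5],"angular":[0,0,0]},{"delta_pos":[0,-0.5,7.5],"angular":[0,0,0]},{"delta_pos":[0,-0.5,8],"angular":[0,0,0]},{"delta_pos":[0,-0.5,8],"angular":[0,0,0]},{"delta_pos":[0,-0.5,8],"angular":[0,0,0]}]'
```

```text
time_s: 47.35
position: [0.3682, -0.3439, 0.1287]
eef_rot: [3.141, -0.0, 0.001]
contact_force: [-0.2, 1.7, 5.1]
opening: 0.604
gripper_force: 29.9
```

Seated with 5 N of contact. I release, rise, and move to the brown cone at (0.4376,0.3255).

```bash
python3 -m handwheel '[{"delta_pos":[0,0,0],"angular":[0,0,0]},{"delta_pos":[0,0,0],"angular":[0,0,0]},{"delta_pos":[0,0,0],"angular":[0,0,0]},{"delta_pos":[0,0,0],"angular":[0,0,0]},{"delta_pos":[0,0,0],"angular":[0,0,0]},{"delta_pos":[0,0,-10],"angular":[0,0,0]},{"delta_pos":[0,0,-30],"angular":[0,0,0]},{"delta_pos":[0,0,-60],"angular":[0,0,0]},{"delta_pos":[0,0,-95],"angular":[0,0,0]},{"delta_pos":[0,0,-105],"angular":[0,0,0]},{"delta_pos":[0,0,-105],"angular":[0,0,0]},{"delta_pos":[0,0,-105],"angular":[0,0,0]}]' 91.9
python3 - <<'E'
from station import *
from h import *
s=manip.get_state();P=s["position"];R=s["eef_rot"]
im=snapshot("wrist")["img"];cv2.imwrite("pics/w14f.png",im)
g=cv2.medianBlur(cv2.cvtColor(im,cv2.COLOR_BGR2GRAY),3)[160:290,260:380]
c=cv2.HoughCircles(g,cv2.HOUGH_GRADIENT,1,15,param1=120,param2=14,minRadius=13,maxRadius=28)
for x,y,r in c[0][:5]:print(x+260,y+160,r,wray(x+260,y+160,.17,P,R))
E
python3 -m handwheel '[{"delta_pos":[2,-20,0],"angular":[0,0,0]},{"delta_pos":[6,-55,0],"angular":[0,0,0]},{"delta_pos":[10,-95,0],"angular":[0,0,0]},{"delta_pos":[15,-140,0],"angular":[0,0,0]},{"delta_pos":[20,-185,0],"angular":[0,0,0]},{"delta_pos":[25,-230,0],"angular":[0,0,0]},{"delta_pos":[30,-275,0],"angular":[0,0,0]},{"delta_pos":[34,-320,0],"angular":[0,0,0]},{"delta_pos":[39,-365,0],"angular":[0,0,0]},{"delta_pos":[44,-410,0],"angular":[0,0,0]},{"delta_pos":[49,-455,0],"angular":[0,0,0]},{"delta_pos":[54,-500,0],"angular":[0,0,0]},{"delta_pos":[58,-545,0],"angular":[0,0,0]},{"delta_pos":[63,-590,0],"angular":[0,0,0]},{"delta_pos":[66,-625,0],"angular":[0,0,0]},{"delta_pos":[68,-655,0],"angular":[0,0,0]},{"delta_pos":[69,-669,0],"angular":[0,0,0]},{"delta_pos":[69,-669,0],"angular":[0,0,0]},{"delta_pos":[69,-669,0],"angular":[0,0,0]},{"delta_pos":[69,-669,0],"angular":[0,0,0]}]'
```

```text
time_s: 48.55
position: [0.3675, -0.3432, 0.2315]
eef_rot: [-3.14, 0.0, 0.001]
contact_force: [-0.3, -1.0, 0.3]
opening: 1.0
gripper_force: 0.0
318.5 209.5 15.5 [ 0.3687 -0.3428  0.17  ]
266.5 262.5 26.3 [ 0.3266 -0.3031  0.17  ]
time_s: 50.6
position: [0.437, 0.324, 0.2324]
eef_rot: [3.141, -0.003, -0.001]
contact_force: [-0.7, 0.3, -0.3]
opening: 0.996
gripper_force: 0.0
```

```bash
python3 -m handwheel '[{"delta_pos":[0.5,-0.5,15],"angular":[0,0,0]},{"delta_pos":[0.5,-0.5,38],"angular":[0,0,0]},{"delta_pos":[0.5,-0.5,60],"angular":[0,0,0]},{"delta_pos":[0.5,-0.5,78],"angular":[0,0,0]},{"delta_pos":[0.5,-0.5,87],"angular":[0,0,0]},{"delta_pos":[0.5,-0.5,88.5],"angular":[0,0,0]},{"delta_pos":[0.5,-0.5,88.5],"angular":[0,0,0]},{"delta_pos":[0.5,-0.5,88.5],"angular":[0,0,0]}]' && python3 -m handwheel '[{"delta_pos":[0,0,0],"angular":[0,0,0]},{"delta_pos":[0,0,0],"angular":[0,0,0]},{"delta_pos":[0,0,0],"angular":[0,0,0]},{"delta_pos":[0,0,0],"angular":[0,0,0]},{"delta_pos":[0,0,0],"angular":[0,0,0]},{"delta_pos":[0,0,0],"angular":[0,0,0]}]' 45 && python3 -m handwheel '[{"delta_pos":[0,0,-3],"angular":[0,0,0]},{"delta_pos":[0,0,-8],"angular":[0,0,0]},{"delta_pos":[0,0,-16],"angular":[0,0,0]},{"delta_pos":[0,0,-30],"angular":[0,0,0]},{"delta_pos":[0,0,-48],"angular":[0,0,0]},{"delta_pos":[0,0,-66],"angular":[0,0,0]},{"delta_pos":[0,0,-82],"angular":[0,0,0]},{"delta_pos":[0,0,-95],"angular":[0,0,0]},{"delta_pos":[0,0,-100],"angular":[0,0,0]},{"delta_pos":[0,0,-100],"angular":[0,0,0]}]'
```

```text
time_s: 51.4
position: [0.4382, 0.326, 0.1453]
eef_rot: [-3.141, 0.001, -0.003]
contact_force: [1.4, -0.8, 0.1]
opening: 1.001
gripper_force: 0.0
time_s: 52.0
position: [0.4375, 0.3256, 0.1442]
eef_rot: [3.141, -0.0, -0.0]
contact_force: [-0.1, -1.5, 1.6]
opening: 0.591
gripper_force: 29.6
time_s: 53.0
position: [0.4379, 0.326, 0.2453]
eef_rot: [-3.141, 0.0, -0.003]
contact_force: [0.6, 0.6, -3.2]
opening: 0.587
gripper_force: 29.3
```

```bash
python3 -m handwheel '[{"delta_pos":[-1,8,0],"angular":[0,0,0]},{"delta_pos":[-2,22,0],"angular":[0,0,0]},{"delta_pos":[-5,42,0],"angular":[0,0,0]},{"delta_pos":[-8,68,0],"angular":[0,0,0]},{"delta_pos":[-11,98,0],"angular":[0,0,0]},{"delta_pos":[-14,130,0],"angular":[0,0,0]},{"delta_pos":[-18,163,0],"angular":[0,0,0]},{"delta_pos":[-22,196,0],"angular":[0,0,0]},{"delta_pos":[-26,230,0],"angular":[0,0,0]},{"delta_pos":[-30,264,0],"angular":[0,0,0]},{"delta_pos":[-34,298,0],"angular":[0,0,0]},{"delta_pos":[-38,332,0],"angular":[0,0,0]},{"delta_pos":[-42,366,0],"angular":[0,0,0]},{"delta_pos":[-46,400,0],"angular":[0,0,0]},{"delta_pos":[-50,434,0],"angular":[0,0,0]},{"delta_pos":[-54,466,0],"angular":[0,0,0]},{"delta_pos":[-57,494,0],"angular":[0,0,0]},{"delta_pos":[-60,518,0],"angular":[0,0,0]},{"delta_pos":[-61.5,538,0],"angular":[0,0,0]},{"delta_pos":[-62,549.5,0],"angular":[0,0,0]}]' && python3 -m handwheel '[{"delta_pos":[0,0,0],"angular":[0,0,0]},{"delta_pos":[0,0,0],"angular":[0,0,0]},{"delta_pos":[0,0,10],"angular":[0,0,0]},{"delta_pos":[0,0,28],"angular":[0,0,0]},{"delta_pos":[0,0,48],"angular":[0,0,0]},{"delta_pos":[0,0,66],"angular":[0,0,0]},{"delta_pos":[0,0,80],"angular":[0,0,0]},{"delta_pos":[0,0,86],"angular":[0,0,0]},{"delta_pos":[0,0,88],"angular":[0,0,0]},{"delta_pos":[0,0,88],"angular":[0,0,0]},{"delta_pos":[0,0,88],"angular":[0,0,0]}]'
```

```text
time_s: 55.0
position: [0.374, -0.225, 0.2434]
eef_rot: [-3.141, 0.004, 0.002]
contact_force: [-0.2, 1.3, -2.9]
opening: 0.584
gripper_force: 29.3
time_s: 56.1
position: [0.3758, -0.2239, 0.157]
eef_rot: [3.141, 0.0, 0.002]
contact_force: [0.4, -0.5, -3.9]
opening: 0.586
gripper_force: 29.3
```

```bash
python3 -m handwheel '[{"delta_pos":[0,0,3],"angular":[0,0,0]},{"delta_pos":[0,0,5],"angular":[0,0,0]},{"delta_pos":[0,0,6.5],"angular":[0,0,0]},{"delta_pos":[0,0,7.5],"angular":[0,0,0]},{"delta_pos":[0,0,8.3],"angular":[0,0,0]},{"delta_pos":[0,0,8.3],"angular":[0,0,0]},{"delta_pos":[0,0,8.3],"angular":[0,0,0]}]'
```

```text
time_s: 56.8
position: [0.376, -0.224, 0.1492]
eef_rot: [3.141, -0.0, 0.002]
contact_force: [-1.5, 1.3, 6.1]
opening: 0.59
gripper_force: 30.0
```

```bash
python3 -m handwheel '[{"delta_pos":[0,0,0],"angular":[0,0,0]},{"delta_pos":[0,0,0],"angular":[0,0,0]},{"delta_pos":[0,0,0],"angular":[0,0,0]},{"delta_pos":[0,0,0],"angular":[0,0,0]},{"delta_pos":[0,0,0],"angular":[0,0,0]},{"delta_pos":[0,0,-10],"angular":[0,0,0]},{"delta_pos":[0,0,-30],"angular":[0,0,0]},{"delta_pos":[0,0,-60],"angular":[0,0,0]},{"delta_pos":[0,0,-95],"angular":[0,0,0]},{"delta_pos":[0,0,-122],"angular":[0,0,0]},{"delta_pos":[0,0,-122],"angular":[0,0,0]},{"delta_pos":[0,0,-122],"angular":[0,0,0]},{"delta_pos":[0,0,-122],"angular":[0,0,0]}]' 91.9
python3 - <<'E'
from station import *
from h import *
s=manip.get_state();P=s["position"];R=s["eef_rot"];print(P,R)
im=snapshot("wrist")["img"];t=snapshot("top")["img"]
cv2.imwrite("pics/w15f.png",im);cv2.imwrite("pics/fin.png",np.vstack([cv2.resize(im[20:240],(700,241)),cv2.resize(t[150:275,140:500],(700,243)),]))
cv2.imwrite("pics/fin.png",np.vstack([cv2.resize(im[30:240],(790,259)),cv2.resize(t[155:275,140:500],(790,263))]))
E
```

```text
time_s: 58.1
position: [0.3749, -0.2231, 0.2687]
eef_rot: [-3.14, 0.0, 0.002]
contact_force: [-0.4, 0.4, -0.4]
opening: 1.002
gripper_force: 0.0
[ 0.37486304 -0.22312447  0.2686726 ] [-3.13999066e+00  2.69753861e-04  2.45231137e-03]
```

View pics/fin.png

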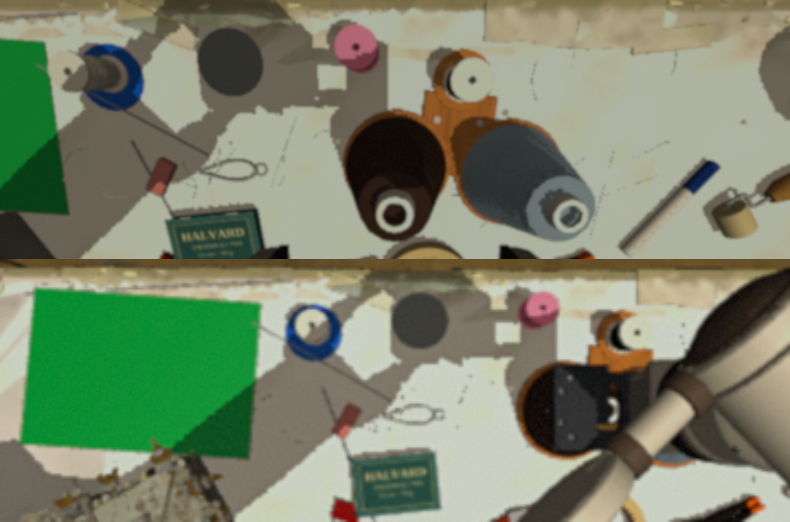

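The final picture shows everything upright and in place: cones back on their seats (brown tip about (320,203.5)), white spool on the pad, black spool on the back seat, mat empty, and nipper, eraser and pink spool not moved.

```bash
python3 - <<'E'
from h import *
print(wray(320,203.5,.19,[.37486,-.22312,.26867],[-3.14,.0003,.0025]))
from station import job
print(job.job_done())
E
```

```text
[ 0.3757 -0.2239  0.19  ]
the job is handed in; nothing more can be done
None
```

The job is done and handed in at about 58 s: the white spool is on the blue pad (within about 2 mm of its middle), the black spool is on the back seat, and both cones are upright within about 1 mm of where they stood. On my first grip, though, the brown cone leaned about 4° before settling back upright on its seat.

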